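# Set the tilt table for an angle-sensor check

## Robot

A 7-joint arm with a two-finger parallel gripper is mounted at the origin on a cart in front of the work surface, level with it; the furniture and walls round the work are solid. World frame = base frame: x ahead of the robot, y to its left, z up, the work surface at z = 0. Lengths are in m, angles in rad, forces in N, time in s.
With the tool pointing down it reaches from about 0.425 to 0.875 m from the base axis. Payload 9.9 kg.
Tool frame: the origin (TCP) lies midway between the tips of the shut fingers; the grasp point (between the pads) lies 19 mm behind it; z points along the fingers, y is the direction in which the jaws open and shut (so a half turn about z gives the same grasp; the last joint's range is limited). The gripper opens to 85 mm and grips with 20 to 120 N. Pads are 22 mm wide; open, the fingers measure 114 mm over their backs; the gripper's body (76 mm by 85 mm) begins 54 mm behind the grasp point. The pads swing forward as they close: fully open they stand 13 mm farther back than shut.
Start: joints at [1.146, 0.576, 0.025, 1.437, -0.015, 1.129, -0.057], TCP at [0.226, -0.636, 0.231] pointing down, gripper open.
Joint ranges: [-2.76, 2.76], [-0.34, 2.15], [-1.52, 1.57], [0.19, 2.46], [-1.09, 4.23], [0.17, 1.99], [-2.82, 2.82]. Speed limits (rad/s): [2.22, 2.22, 3.01, 3.01, 3.14, 3.14, 3.14].

## Interface

Orientations are given as a rotation vector (axis times angle).
In Python, from bench import robot, vision gives the robot as it stands. The module is installed in compiled form; this text tells all that it offers.
- The arm moves only by the tool move_arm, never from a script. Its argument "rows" is a list of rows, each a list of 2 entries, a list of its own where there are three numbers: the shift along the world's x, y, z in m, then the turn, a rotation vector about the world's x, y, z in rad. A call has 1 to 10 rows; each row shifts and turns the commanded pose from where the row before left it; what a row does not reach is not made up. A row lasts 1/12 s, in which the tool goes at most 41.7 mm and 7.16 degrees, less where a joint would pass 70% of its speed; a pose out of reach is approached as far as the arm can. A call with a gripper value outside its range is refused whole. "claw" is the finger opening in m, from 0 to 0.0854, set as the call begins (left out, the last holds). The fingers move at their own pace and stop on an object; the grip force is fixed at half the most. Time passes only in rows, so rows that do not move let the fingers close. It gives the time, the measured TCP pose, the force and the opening at its end, in the units of the state.
- robot.get_state(): the state, without advancing time (a new reading comes with each control period).
- vision.camera(name): name is "scene" or "top" or "wrist"; returns a dict with "color" (480x640x3 uint8, red, green, blue), "depth" (480x640 float32, m along the optical axis (not along the pixel's ray), 0 where there is no reading), "vertical_fov" (degrees; the focal length in pixels is half the picture's height over the tangent of half this angle, whatever the lens; pixels are square), "cx", "cy" (the principal point, pixels), "extrinsics" (4x4, takes a point from world to camera coordinates); the wrist camera has in their place "tool_from_camera" (4x4, takes a point from camera to tool coordinates, whose origin is the TCP and whose axes are the flange's). Camera axes: x right, y down, z forward; pixel columns grow to the right and rows downward; lengths in m; the calibration is good to about 2 mm. A picture is of the moment at which its call begins: read the wrist's pose just before it.
- robot.job_done(): hands the job in, once; it reports no verdict.
The state is a dict: "clock": time; "q": joint angles; "qd": joint speeds; "tau": joint torques, N m; "eef_pos": TCP position; "ee_rot": TCP orientation; "wrist_force": force on the tool from outside, world axes, zero at the start; "ft_torque": the same for the moment, N m; "opening": finger opening in m.
Only numpy, scipy, OpenCV 4.12 (cv2) and the standard library are available. Lean on these libraries where they do the work, as an engineer would, in place of code of your own. Each camera call takes 0.05 s, during which the arm holds its last target.

## Task

Set up the tilt table for checking the orange angle sensor: with the tilt plate still lying flat, slide the sensor onto the T-rail on the plate, fully home against the end stop where the sprung catch holds it. Then raise the plate by its red bar, stack every brass setting block that lies on the worktop in one neat, flat, square pile on the bright seat under the plate's roller, and lower the plate so that its roller rests on the pile. Do not knock over the beaker.

Things in the scene. Friction and masses are not known exactly. Their poses are not given: they have to be found in the camera images.
- tilt_base: Fixed grey base of the tilt table, 320 (x) x 210 (y) x 14 mm, spanning x = -175 to +145 from its origin (on the worktop), top bare up to x = +85 mm; x from seat to hinge, z up. The aluminium tilt plate (225 x 200 x 12 mm) is hinged along y at x = +100, z = 24 mm; flat, its top is 44 mm above the worktop.
- tilt_plate (a joint): Angle of the tilt plate, rad: 0 flat, grows as the free end (towards the robot) rises, stop at 1.4. The hinge is stiff (0.45 N m): above about 1.1 rad the plate stays up by itself and leaves the seat free from above (most room at 1.3); lower it sinks slowly under its weight until the roller meets something. Raising takes 5 to 8 N at the bar.
- roller (a point): Middle of the steel roller under the plate's free end: radius 10 mm, 80 mm long along y, 200 mm from the hinge axis. Flat, it touches the seat; on a pile of height H the plate stands at asin(H / 200 mm). Axes as the plate's.
- grip_bar (a point): Middle of the red round bar that lifts the plate: diameter 12 mm, along y, 82 mm clear between its arms, 50 mm from the plate's edge. In the plate's flat frame it lies 265 mm from the hinge axis (-x) and 26 mm above it, so 50 mm above the worktop; it moves on an arc with the plate. Axes as the plate's.
- seat (a point): Centre of the bright seat (56 x 70 mm) on top of the base, 14 mm above the worktop, under the roller; axes as the base's. The blocks lie with their 64 mm length along its y.
- rail_home (a point): Where the sensor's origin lies when fully home: on the plate's top face; axes as the plate's, y along the T-rail (stem 14 mm wide, 8 high; head 26 mm wide, top at 14 mm). End stop face at y = -35 mm. The catch is a sprung ball 3 mm proud at x = +19, y = 0; pushing past it takes 5 to 10 N and it springs into a notch midway along the shoe.
- rail_mouth (a point): Rounded open end of the T-rail, on the plate's top face, 56 mm from rail_home; axes as the plate's. From here to +y the plate is a bare runway 89 mm long: the sensor is set down on it in line with the rail (its origin 45 mm from here), then pushed towards -y, standing on the plate, onto the rail.
- sensor: Angle sensor, about 220 g: black shoe 60 (x) x 70 (y) x 22 mm with a T-slot along y (opening 17 mm, inside 29 mm wide: 1.5 mm play each side), on it an orange housing 40 (x) x 64 (y) x 38 mm with a dark display; 60 mm high. Origin: middle of the underside, z up. Either end may go first. Grip the housing across x.
- block_1: Loose brass setting block, 50 (x) x 64 (y) x 18 (z) mm, about 200 g, two small dark dots on its top face; origin: middle of its underside. Two to four of the four blocks are present; either face may lie up.
- block_2: Loose brass setting block, 50 (x) x 64 (y) x 18 (z) mm, about 200 g, two small dark dots on its top face; origin: middle of its underside. Two to four of the four blocks are present; either face may lie up.
- block_3: Loose brass setting block, 50 (x) x 64 (y) x 18 (z) mm, about 200 g, two small dark dots on its top face; origin: middle of its underside. Two to four of the four blocks are present; either face may lie up.
- block_4: Loose brass setting block, 50 (x) x 64 (y) x 18 (z) mm, about 200 g, two small dark dots on its top face; origin: middle of its underside. Two to four of the four blocks are present; either face may lie up.
- beaker: Bystander: clear beaker, 70 mm across, 95 mm high, on the right, between the tilt table and the drawer box; origin under its middle.

How it is judged:
By the outcome, as a careful person would: the job done as asked, in the order asked, and still so for the second after the job is handed in, with the robot touching nothing.
Of block_1, block_2, block_3, block_4 only 2 to 4 are there at a start; the rules pass over those that are not, and their reading is None.
At some moment in a run one of block_1, block_2, block_3, block_4 may be knocked a few centimetres aside while the robot is not near it.
Once in a run the grip may slacken for a moment while it holds something.
It also fails if it takes over 210 s, if anything falls off the work surface, if the arm or the gripper's body presses on something with over 40 N, if the wrist force passes 120 N, or if a joint passes its speed limit or range.

## Working session

There is one attempt and no reset: what is moved stays moved. The work goes in short steps, Python scripts to look and compute and a tool call to move; the robot and the scene stay as the last step left them, time stands still between calls to the robot, and variables do not carry over. Pictures are saved under pics/ and viewed, and the job is handed in when it is done.

Besides the shell and the picture viewer there is one more tool, called after "Call:" as name(argument=value, ...) on one line, values as JSON. move_arm: Moves the arm, as the interface text tells. Its arguments: {"type":"object","properties":{"rows":{"type":"array"},"claw":{"type":"number"}},"required":["rows"]}

```bash
mkdir -p pics
cat > h.py <<'E'
import numpy as np,cv2
from bench import robot,vision
from scipy.spatial.transform import Rotation as R
def st():
    s=robot.get_state()
    print('t',round(s['clock'],2),'p',np.round(s['eef_pos'],4),'r',np.round(s['ee_rot'],3),'F',np.round(s['wrist_force'],1),'op',round(float(s['opening']),4))
    return s
def K(c):
    f=c['color'].shape[0]/2/np.tan(np.radians(c['vertical_fov'])/2)
    return f,c['cx'],c['cy']
def cam(name):
    s=robot.get_state()
    c=vision.camera(name)
    if name=='wrist':
        T=np.eye(4);T[:3,:3]=R.from_rotvec(s['ee_rot']).as_matrix();T[:3,3]=s['eef_pos']
        c['W']=T@np.array(c['tool_from_camera'])
    else: c['W']=np.linalg.inv(np.array(c['extrinsics']))
    return c
def save(c,n): cv2.imwrite('pics/'+n,c['color'][:,:,::-1])
def ray(c,u,v,z):
    f,cx,cy=K(c); d=c['W'][:3,:3]@np.array([(u-cx)/f,(v-cy)/f,1]); o=c['W'][:3,3]
    return o+d*(z-o[2])/d[2]
def cloud(c):
    f,cx,cy=K(c); v,u=np.mgrid[:480,:640]; z=c['depth'].astype(float)
    P=np.stack([(u-cx)/f*z,(v-cy)/f*z,z],-1)
    return P@c['W'][:3,:3].T+c['W'][:3,3]
def proj(c,p):
    f,cx,cy=K(c); q=np.linalg.inv(c['W'])@np.append(p,1)
    return q[0]/q[2]*f+cx,q[1]/q[2]*f+cy
E
python3 - <<'E'
from h import *
st()
for n in['scene','top','wrist']:
    c=cam(n);save(c,n+'0.png');print(n,K(c),c['W'].round(3).tolist())
E
```

```text
t 0.0 p [ 0.2255 -0.6358  0.2305] r [-3.095e+00 -5.330e-01  1.000e-03] F [ 0.4 -0.4  0.9] op 0.0855
scene (np.float64(599.5124668483725), 320.0438826319613, 241.0929811641189) [[0.06, 0.469, -0.881, 1.75], [0.998, -0.005, 0.065, -0.078], [0.026, -0.883, -0.468, 0.694], [0.0, 0.0, 0.0, 1.0]]
top (np.float64(491.04138383668686), 317.06983702869974, 235.01154347721229) [[-0.025, -0.998, 0.058, 0.511], [-1.0, 0.025, 0.015, -0.002], [-0.017, -0.057, -0.998, 1.297], [0.0, 0.0, 0.0, 1.0]]
wrist (np.float64(416.50006654061633), 322.9547513123104, 237.58430706881518) [[0.332, -0.907, -0.257, 0.291], [-0.943, -0.321, -0.088, -0.613], [-0.002, 0.272, -0.962, 0.373], [0.0, 0.0, 0.0, 1.0]]
```

View pics/top0.png

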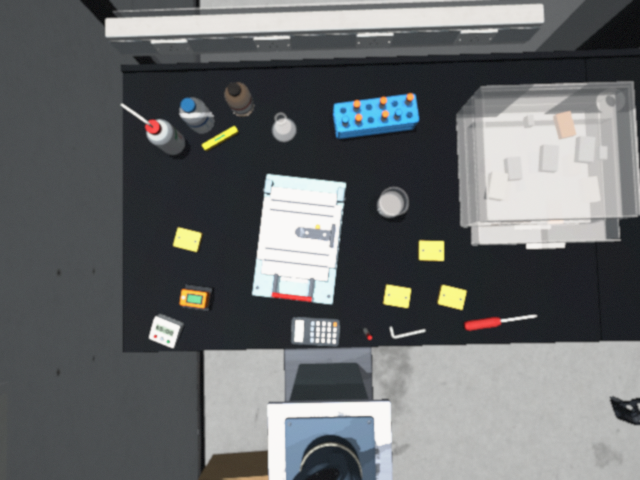

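View pics/scene0.png

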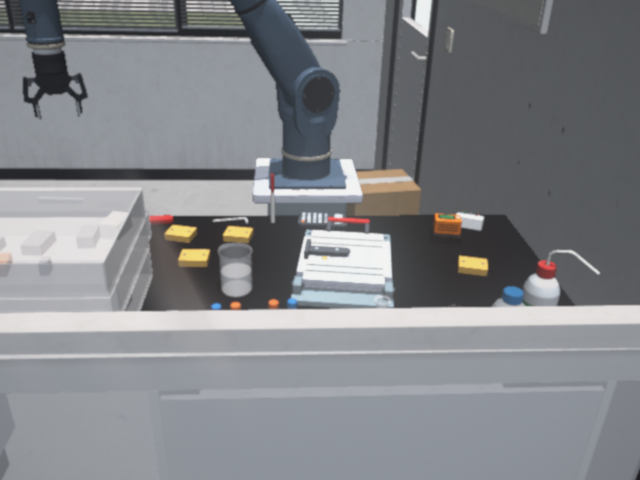

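View pics/wrist0.png

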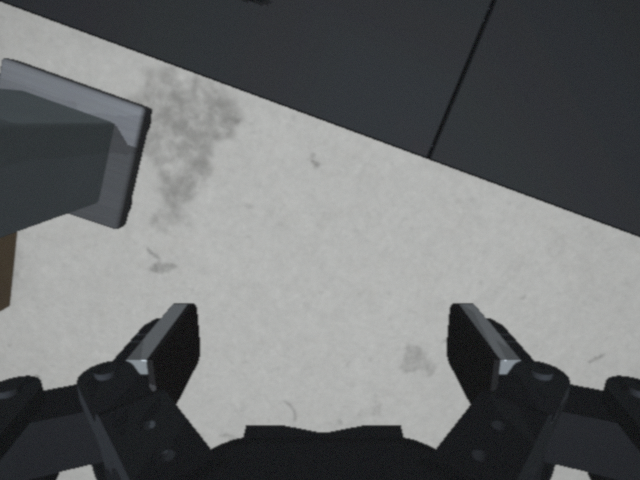

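The top view shows the tilt table centred at (300,240) with its rail end stop at (333,235) and the mouth towards the left. The sensor is at (196,298). Four brass blocks are at (187,240), (431,251), (397,296) and (452,297), and the beaker is at (392,202).

```bash
cat > meas.py <<'E'
from h import *
def comps(c,m,amin=60):
    n,l,s,ce=cv2.connectedComponentsWithStats(m.astype(np.uint8))
    return [(l==i) for i in range(1,n) if s[i,4]>amin]
def rect(c,m,z):
    cs,_=cv2.findContours(m.astype(np.uint8),cv2.RETR_EXTERNAL,cv2.CHAIN_APPROX_NONE)
    k=max(cs,key=cv2.contourArea)[:,0,:]
    P=np.array([ray(c,u,v,z)[:2] for u,v in k])
    (cx,cy),(w,h),a=cv2.minAreaRect((P*1000).astype(np.float32))
    return (round(cx,1),round(cy,1)),(round(w,1),round(h,1)),round(a,1)
def brass(c):
    h=cv2.cvtColor(c['color'],cv2.COLOR_RGB2HSV)
    return (abs(h[...,0].astype(int)-26)<6)&(h[...,1]>80)&(h[...,2]>130)
def orange(c):
    h=cv2.cvtColor(c['color'],cv2.COLOR_RGB2HSV)
    return (abs(h[...,0].astype(int)-15)<6)&(h[...,1]>150)&(h[...,2]>120)
E
python3 - <<'E'
from meas import *
c=cam('top')
P=cloud(c)
for nm,f,z in(('brass',brass,.018),('orange',orange,.06)):
    for m in comps(c,f(c)):
        v,u=np.nonzero(m); print(nm,u.mean().round(),v.mean().round(),m.sum(),rect(c,m,z),'z',np.median(P[m][:,2]).round(4), np.median(P[m],0).round(3))
h=cv2.cvtColor(c['color'],cv2.COLOR_RGB2HSV)
red=((h[...,0]<6)|(h[...,0]>174))&(h[...,1]>150)&(h[...,2]>120)
for m in comps(c,red,30):
    v,u=np.nonzero(m); print('red',u.mean().round(),v.mean().round(),rect(c,m,.05),np.median(P[m],0).round(3))
big=cv2.resize(c['color'][160:320,160:480],None,fx=2.5,fy=2.5,interpolation=cv2.INTER_CUBIC)
cv2.imwrite('pics/topbig.png',big[:,:,::-1])
for (u,v) in((265,175),(346,180),(333,303),(253,298)): print(u,v,ray(c,u,v,.014).round(4),P[v,u].round(3))
E
```

```text
brass 219.0 137.0 250 ((849.5, 270.0), (20.1, 102.4), 28.6) z 0.0184 [0.851 0.271 0.018]
brass 187.0 239.0 511 ((582.2, 358.6), (67.3, 52.6), 74.6) z 0.0172 [0.582 0.359 0.017]
brass 431.0 250.0 503 ((537.5, -277.1), (62.1, 52.1), 87.9) z 0.0178 [ 0.537 -0.277  0.018]
brass 397.0 296.0 521 ((421.7, -184.6), (66.5, 52.5), 79.2) z 0.0179 [ 0.421 -0.185  0.018]
brass 452.0 297.0 530 ((415.8, -325.6), (66.9, 52.5), 75.3) z 0.0176 [ 0.416 -0.326  0.018]
orange 194.0 299.0 181 ((430.6, 333.0), (67.6, 41.6), 81.1) z 0.0584 [0.422 0.33  0.058]
red 153.0 127.0 ((874.8, 437.6), (35.7, 31.1), 43.8) [0.84  0.395 0.163]
red 291.0 297.0 ((427.2, 85.4), (95.4, 11.0), 81.8) [0.427 0.086 0.055]
red 482.0 323.0 ((350.2, -390.8), (23.4, 88.3), 7.2) [ 0.347 -0.4    0.022]
265 175 [0.7466 0.151  0.014 ] [ 0.75   0.153 -0.003]
346 180 [ 0.7274 -0.0622  0.014 ] [ 0.73  -0.063 -0.003]
333 303 [ 0.4067 -0.0195  0.014 ] [ 0.405 -0.02  -0.004]
253 298 [0.4245 0.1883 0.014 ] [0.424 0.19  0.002]
```

View pics/topbig.png

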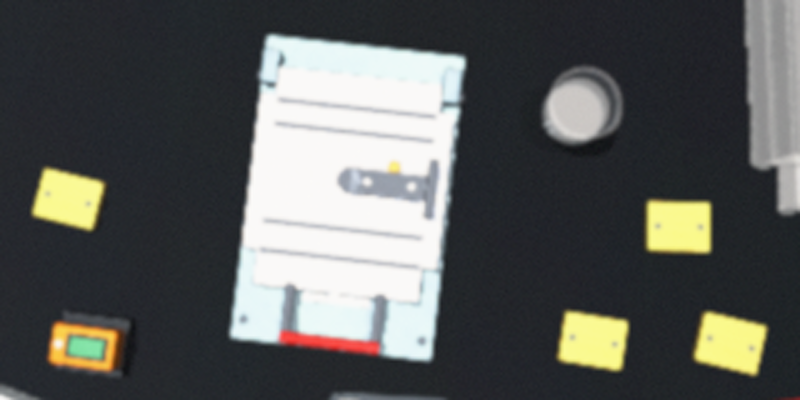

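Call:
move_arm(rows=[[[0.015,0.035,0.005],[0,0,0.107]],[[0.015,0.035,0.005],[0,0,0.107]],[[0.015,0.035,0.005],[0,0,0.107]],[[0.015,0.035,0.005],[0,0,0.107]],[[0.015,0.035,0.005],[0,0,0.107]],[[0.015,0.035,0.005],[0,0,0.107]],[[0.015,0.035,0.005],[0,0,0.107]],[[0.015,0.035,0.005],[0,0,0.107]],[[0.015,0.035,0.005],[0,0,0.107]],[[0.015,0.035,0.005],[0,0,0.107]]], claw=0.085)

```text
clock: 1.03
eef_pos: [0.3758, -0.2844, 0.2816]
ee_rot: [2.386, 2.043, -0.0]
wrist_force: [1.9, -1.2, -0.5]
opening: 0.085
```

Call:
move_arm(rows=[[[0.015,0.035,0.005],[0,0,0]],[[0.015,0.035,0.005],[0,0,0]],[[0.015,0.035,0.005],[0,0,0]],[[0.015,0.035,0.005],[0,0,0]],[[0.015,0.035,0.005],[0,0,0]],[[0.015,0.035,0.005],[0,0,0]],[[0.015,0.035,0.005],[0,0,0]],[[0.015,0.035,0.005],[0,0,0]],[[0.015,0.035,0.005],[0,0,0]],[[0,0,0],[0,0,0]]])

```text
clock: 1.87
eef_pos: [0.5125, 0.0371, 0.3273]
ee_rot: [-2.381, -2.047, -0.008]
wrist_force: [-0.9, 0.1, -0.7]
opening: 0.0851
```

Run:
```python
from h import *
s=st();c=cam('wrist');save(c,'w1.png');np.save('w1.npy',c,allow_pickle=True);print(c['W'].round(3).tolist(),s['q'])
```

```text
t 1.87 p [0.5125 0.0371 0.3273] r [-2.381 -2.047 -0.008] F [-0.9  0.1 -0.7] op 0.0851
[[0.988, -0.147, -0.04, 0.523], [-0.152, -0.953, -0.263, 0.104], [0.001, 0.266, -0.964, 0.47], [0.0, 0.0, 0.0, 1.0]] [ 0.23302054  0.28335605 -0.5260058   1.68748316  0.14670853  1.20711216
 -0.47836066]
```

View pics/w1.png

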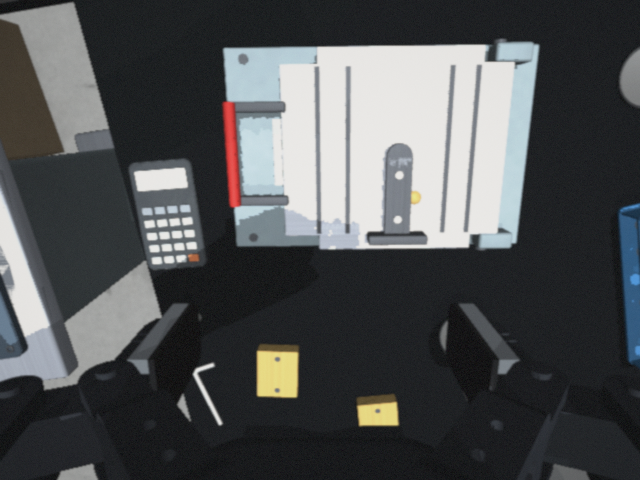

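The wrist view shows the red bar from (230,103) to (235,206), the rail from its mouth at (400,145) to the stop at (397,238), and the catch ball at (415,197). I'll measure these.

Run:
```python
from meas import *
c=np.load('w1.npy',allow_pickle=True).item()
h=cv2.cvtColor(c['color'],cv2.COLOR_RGB2HSV)
red=((h[...,0]<6)|(h[...,0]>174))&(h[...,1]>150)&(h[...,2]>80); red[:, 300:]=0; red[240:]=0
for m in comps(c,red,100): print('bar',rect(c,m,.054))
g=cv2.cvtColor(c['color'],cv2.COLOR_RGB2GRAY)
m=(g<150); m[:130]=0;m[260:]=0;m[:,:360]=0;m[:,:]=m;m[:,436:]=0
for k in comps(c,m,150):
    v,u=np.nonzero(k); print('rail',u.min(),u.max(),v.min(),v.max())
    # row-wise centre of head
    L=[]
    for r in range(160,228,4):
        uu=np.nonzero(k[r,375:410+3])[0]+375
        if len(uu)>10:
            a=ray(c,uu.min()-.5,r,.058);b=ray(c,uu.max()+.5,r,.058);L.append((a[:2]+b[:2])/2); print(r,uu.min(),uu.max(),(b-a)[:2].round(4))
    L=np.array(L);p=np.polyfit(L[:,1],L[:,0],1);print('rail line x=',p,'angle',np.degrees(np.arctan(p[0])))
yel=(abs(h[...,0].astype(int)-24)<8)&(h[...,1]>80); yel[230:]=0;yel[:180]=0
for k in comps(c,yel,20):
    v,u=np.nonzero(k);print('catch',u.mean(),v.mean(),ray(c,u.mean(),v.mean(),.05))
for n,(u,v),z in(('mouth',(399.5,143.5),.058),('stopface_top?',(397,233.5),.06),('stop mid low',(397,245),.044)): print(n,ray(c,u,v,z).round(4))
for n,(u,v),z in(('b00',(224,48),.014),('b01',(237,248),.014),('b10',(538,44),.014),('b11',(517,248),.014),('pl',(281,65),.044)): print(n,ray(c,u,v,z).round(4))
P=cloud(c)
for (u,v) in((399,190),(397,239),(420,100),(260,240)): print(u,v,P[v,u].round(4))
big=cv2.resize(c['color'][120:270,360:500],None,fx=4,fy=4,interpolation=cv2.INTER_CUBIC)
cv2.imwrite('pics/railbig.png',big[:,:,::-1])
```

```text
bar ((429.1, 86.9), (102.5, 11.5), 81.8)
rail 366 426 144 244
164 385 411 [ 0.0261 -0.004 ]
168 385 411 [ 0.0262 -0.004 ]
172 385 410 [ 0.0253 -0.0039]
176 385 410 [ 0.0254 -0.0039]
180 385 410 [ 0.0254 -0.0039]
184 385 410 [ 0.0255 -0.0039]
188 384 410 [ 0.0265 -0.0041]
192 384 410 [ 0.0266 -0.0041]
196 384 410 [ 0.0267 -0.0041]
200 384 410 [ 0.0268 -0.0041]
204 384 409 [ 0.0258 -0.004 ]
208 384 409 [ 0.0259 -0.004 ]
212 384 409 [ 0.026 -0.004]
216 383 408 [ 0.026 -0.004]
220 383 408 [ 0.0261 -0.004 ]
224 383 408 [ 0.0262 -0.004 ]
rail line x= [0.14794969 0.58188077] angle 8.41584226514979
rail 360 435 248 259Traceback (most recent call last):
  File "<stdin>", line 16, in <module>
IndexError: too many indices for array: array is 1-dimensional, but 2 were indexed
```

Run:
```python
from meas import *
c=np.load('w1.npy',allow_pickle=True).item()
h=cv2.cvtColor(c['color'],cv2.COLOR_RGB2HSV)
yel=(abs(h[...,0].astype(int)-24)<8)&(h[...,1]>80); yel[230:]=0;yel[:180]=0
for k in comps(c,yel,20):
    v,u=np.nonzero(k);print('catch',u.mean(),v.mean(),ray(c,u.mean(),v.mean(),.05))
for n,(u,v),z in(('mouth',(399.5,143.5),.058),('stopface_top?',(397,233.5),.06),('stop mid low',(397,245),.044)): print(n,ray(c,u,v,z).round(4))
for n,(u,v),z in(('b00',(224,48),.014),('b01',(237,248),.014),('b10',(538,44),.014),('b11',(517,248),.014),('pl',(281,65),.044)): print(n,ray(c,u,v,z).round(4))
P=cloud(c)
for (u,v) in((399,190),(397,239),(420,100),(260,240)): print(u,v,P[v,u].round(4))
y=np.radians(-8.3);ex=np.array([np.cos(y),np.sin(y)]);ey=np.array([-ex[1],ex[0]])
# plate: use bar and rail
bar=np.array([.4291,.0869]); 
for n,p in(('b00',ray(c,224,48,.014)),('b01',ray(c,237,248,.014)),('b10',ray(c,538,44,.014)),('b11',ray(c,517,248,.014)),('mouth',ray(c,399.5,143.5,.058)),('catch',ray(c,415,197,.05)),('stop',ray(c,397,233.5,.06))):
    d=p[:2]-bar;print(n,(d@ex).round(4),(d@ey).round(4),'expected base: bar at x=-165')
big=cv2.resize(c['color'][120:270,360:500],None,fx=4,fy=4,interpolation=cv2.INTER_CUBIC)
cv2.imwrite('pics/railbig.png',big[:,:,::-1])
```

```text
catch 414.94 197.19 [0.60468169 0.01750657 0.05      ]
mouth [0.5933 0.0737 0.058 ]
stopface_top? [ 0.5811 -0.0149  0.06  ]
stop mid low [ 0.5821 -0.0322  0.044 ]
b00 [0.4354 0.1913 0.014 ]
b01 [ 0.4049 -0.0175  0.014 ]
b10 [0.749  0.1468 0.014 ]
b11 [ 0.7217 -0.0663  0.014 ]
pl [0.4916 0.1627 0.044 ]
399 190 [0.5882 0.0287 0.0577]
397 239 [ 0.5797 -0.0191  0.0655]
420 100 [0.6198 0.1109 0.0435]
260 240 [ 0.4327 -0.0121  0.0143]
b00 -0.0088 0.1042 expected base: bar at x=-165
b01 -0.0089 -0.1068 expected base: bar at x=-165
b10 0.3079 0.1054 expected base: bar at x=-165
b11 0.3116 -0.1094 expected base: bar at x=-165
mouth 0.1644 0.0107 expected base: bar at x=-165
catch 0.1838 -0.0431 expected base: bar at x=-165
stop 0.1651 -0.0788 expected base: bar at x=-165
```

View pics/railbig.png

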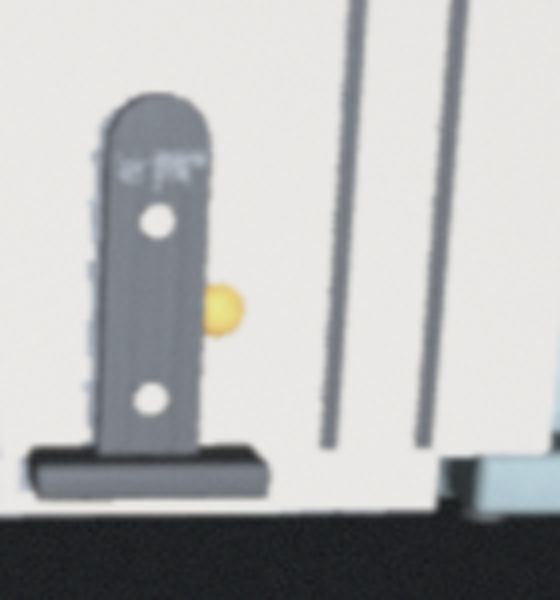

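Call:
move_arm(rows=[[[-0.009,0.03,-0.016],[0,0,0]],[[-0.009,0.03,-0.016],[0,0,0]],[[-0.009,0.03,-0.016],[0,0,0]],[[-0.009,0.03,-0.016],[0,0,0]],[[-0.009,0.03,-0.016],[0,0,0]],[[-0.009,0.03,-0.016],[0,0,0]],[[-0.009,0.03,-0.016],[0,0,0]],[[-0.009,0.03,-0.016],[0,0,0]],[[-0.008,0.02,0],[0,0,0]],[[0,0,0],[0,0,0]]])

```text
clock: 2.75
eef_pos: [0.4282, 0.2924, 0.1975]
ee_rot: [-2.384, -2.042, 0.001]
wrist_force: [0.0, -0.0, 1.0]
opening: 0.085
```

Run:
```python
from meas import *
s=st();c=cam('wrist');save(c,'w2.png');np.save('w2.npy',c,allow_pickle=True)
P=cloud(c)
for m in comps(c,orange(c),300): print(rect(c,m,.06),np.median(P[m],0).round(4))
```

```text
t 2.75 p [0.4282 0.2924 0.1975] r [-2.384e+00 -2.042e+00  1.000e-03] F [ 0. -0.  1.] op 0.085
((430.8, 334.8), (63.1, 39.3), 80.8) [0.42   0.3275 0.0598]
```

View pics/w2.png

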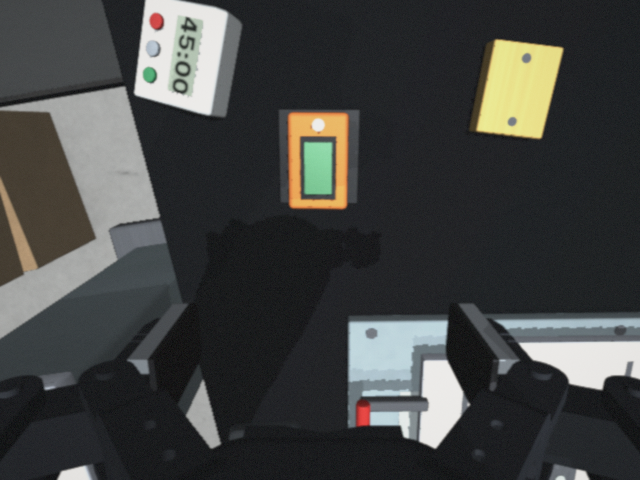

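Housing centre is (0.4308, 0.3348) with its y axis at 80.8°. The wrist and top views agree to within 2 mm. In the plate frame the rail puts home at about (0.5857, 0.0194), and the mouth, catch and stop agree on this. Next I grasp the sensor.

Call:
move_arm(rows=[[[0.001,0.021,-0.02],[0,0,-0.005]],[[0.0016,0.0214,-0.025],[0,0,0]],[[0,0,-0.03],[0,0,0]],[[0,0,-0.03],[0,0,0]],[[0,0,-0.03],[0,0,0]],[[0,0,-0.02],[0,0,0]],[[0,0,-0.0125],[0,0,0]],[[0,0,0],[0,0,0]]])

```text
clock: 3.47
eef_pos: [0.4333, 0.328, 0.0285]
ee_rot: [2.398, 2.028, -0.007]
wrist_force: [0.6, -0.4, -0.1]
opening: 0.0846
```

Call:
move_arm(rows=[[[0,0,0],[0,0,0]],[[0,0,0],[0,0,0]],[[0,0,0],[0,0,0]],[[0,0,0],[0,0,0]],[[0,0,0],[0,0,0]],[[0,0,0],[0,0,0]],[[0,0,0],[0,0,0]]], claw=0.02)

```text
clock: 4.05
eef_pos: [0.4338, 0.3314, 0.0322]
ee_rot: [2.397, 2.03, 0.003]
wrist_force: [-1.2, -1.2, 8.2]
opening: 0.0391
```

Run:
```python
from meas import *
s=st();c=cam('wrist');save(c,'w3.png')
```

```text
t 4.05 p [0.4338 0.3314 0.0322] r [2.397 2.03  0.003] F [-1.2 -1.2  8.2] op 0.0391
```

View pics/w3.png

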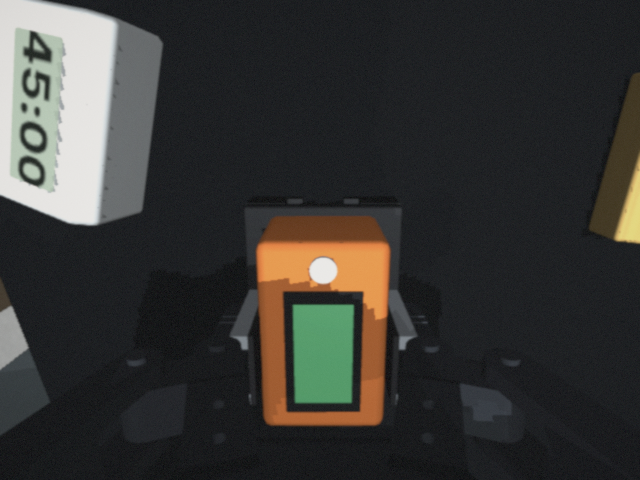

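Call:
move_arm(rows=[[[0,0,0.02],[0,0,0]],[[0,0,0.03],[0,0,0]],[[0,0,0.03],[0,0,0]],[[0.01,-0.01,0.02],[0,0,0.01]],[[0.026,-0.034,0],[0,0,0.01]],[[0.026,-0.034,0],[0,0,0]],[[0.026,-0.034,0],[0,0,0]],[[0.026,-0.034,0],[0,0,0]],[[0.026,-0.034,0],[0,0,0]],[[0.015,-0.02,0],[0,0,0]]])

```text
clock: 4.93
eef_pos: [0.5874, 0.1301, 0.1312]
ee_rot: [2.379, 2.047, -0.001]
wrist_force: [0.1, 0.6, -1.9]
opening: 0.0392
```

Call:
move_arm(rows=[[[0.008,-0.011,0],[0,0,0]],[[0,0,0],[0,0,0]],[[0,0,0],[0,0,0]]])

```text
clock: 5.18
eef_pos: [0.5926, 0.1246, 0.131]
ee_rot: [-2.377, -2.053, -0.0]
wrist_force: [0.5, 0.7, -2.1]
opening: 0.039
```

Run:
```python
from meas import *
s=st();c=cam('wrist');save(c,'w4.png');np.save('w4.npy',c,allow_pickle=True)
```

```text
t 5.18 p [0.5926 0.1246 0.131 ] r [-2.377 -2.053 -0.   ] F [ 0.5  0.7 -2.1] op 0.039
```

View pics/w4.png

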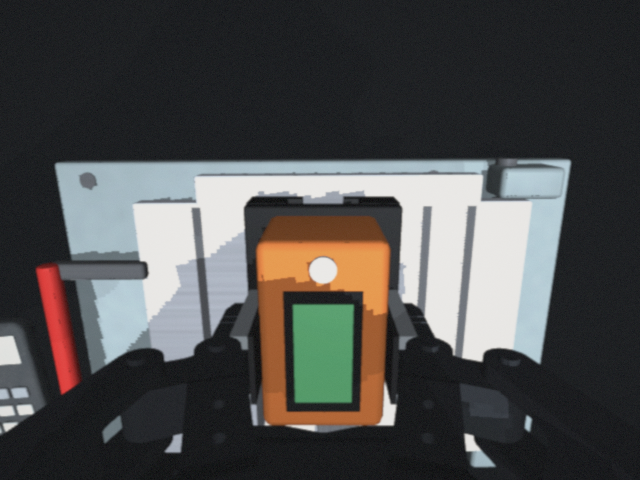

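Run:
```python
from meas import *
ex=np.array([.9895,-.1444])
for f,rows,rng in(('w1.npy',(80,110,140),(285,500)),('w4.npy',(215,230,250,280),(150,525))):
    c=np.load(f,allow_pickle=True).item();g=cv2.cvtColor(c['color'],cv2.COLOR_RGB2GRAY).astype(float)
    for r in rows:
        row=g[r,rng[0]:rng[1]]; d=(row<150); n=np.diff(np.r_[0,d.astype(int),0]); a=np.nonzero(n==1)[0];b=np.nonzero(n==-1)[0]
        print(f,r,[(round((i+j-1)/2+rng[0],1),j-i,(ray(c,(i+j-1)/2+rng[0],r,.044)[:2]@ex*1000).round(1)) for i,j in zip(a,b)])
print(np.array([.5857,.0194])@ex)
c=np.load('w4.npy',allow_pickle=True).item()
h=cv2.cvtColor(c['color'],cv2.COLOR_RGB2HSV)
red=((h[...,0]<6)|(h[...,0]>174))&(h[...,1]>150)&(h[...,2]>80)
for m in comps(c,red,100): print('bar',rect(c,m,.054))
print('w1 bar ex',np.array([.4291,.0869])@ex)
```

```text
w1.npy 80 [(np.float64(316.5), np.int64(4), np.float64(496.7)), (np.float64(348.0), np.int64(3), np.float64(527.0)), (np.float64(452.0), np.int64(3), np.float64(627.0)), (np.float64(478.0), np.int64(3), np.float64(652.0))]
w1.npy 110 [(np.float64(317.0), np.int64(3), np.float64(496.8)), (np.float64(348.0), np.int64(3), np.float64(527.2)), (np.float64(450.0), np.int64(3), np.float64(627.1)), (np.float64(475.5), np.int64(4), np.float64(652.1))]
w1.npy 140 [(np.float64(317.5), np.int64(2), np.float64(497.0)), (np.float64(347.0), np.int64(3), np.float64(526.4)), (np.float64(448.0), np.int64(3), np.float64(627.2)), (np.float64(473.0), np.int64(3), np.float64(652.1))]
w4.npy 215 [(np.float64(196.0), np.int64(7), np.float64(496.7)), (np.float64(322.5), np.int64(158), np.float64(568.1)), (np.float64(427.0), np.int64(7), np.float64(627.1)), (np.float64(471.0), np.int64(7), np.float64(651.9))]
w4.npy 230 [(np.float64(197.5), np.int64(8), np.float64(496.8)), (np.float64(322.0), np.int64(157), np.float64(567.8)), (np.float64(425.5), np.int64(8), np.float64(626.8)), (np.float64(469.5), np.int64(8), np.float64(651.8))]
w4.npy 250 [(np.float64(199.0), np.int64(7), np.float64(496.6)), (np.float64(252.0), np.int64(15), np.float64(527.3)), (np.float64(392.5), np.int64(14), np.float64(608.5)), (np.float64(424.0), np.int64(7), np.float64(626.7)), (np.float64(467.5), np.int64(8), np.float64(651.8))]
w4.npy 280 [(np.float64(202.0), np.int64(9), np.float64(496.8)), (np.float64(255.5), np.int64(18), np.float64(528.4)), (np.float64(280.5), np.int64(30), np.float64(543.2)), (np.float64(310.5), np.int64(4), np.float64(560.9)), (np.float64(392.0), np.int64(15), np.float64(609.0)), (np.float64(422.0), np.int64(7), np.float64(626.6)), (np.float64(465.0), np.int64(7), np.float64(652.0))]
0.57674879
bar ((432.2, 97.1), (84.3, 13.6), 81.6)
w1 bar ex 0.41204609000000003
```

Call:
move_arm(rows=[[[0.0073,-0.0071,0],[0,0,0]],[[0,0,-0.02],[0,0,0]],[[0,0,-0.02],[0,0,0]],[[0,0,-0.01],[0,0,0]],[[0,0,-0.002],[0,0,0]],[[0,0,0],[0,0,0]]])

```text
clock: 5.73
eef_pos: [0.5996, 0.1183, 0.0785]
ee_rot: [-2.375, -2.056, 0.002]
wrist_force: [0.4, -0.4, -2.2]
opening: 0.0393
```

Call:
move_arm(rows=[[[0,0,-0.002],[0,0,0]],[[0,0,0],[0,0,0]]])

```text
clock: 5.9
eef_pos: [0.6005, 0.1181, 0.0775]
ee_rot: [2.376, 2.055, 0.002]
wrist_force: [-0.2, -0.5, -2.4]
opening: 0.0388
```

Call:
move_arm(rows=[[[-0.0003,0,-0.0015],[0,0,0]],[[0,0,0],[0,0,0]]])

```text
clock: 6.07
eef_pos: [0.6004, 0.1179, 0.0762]
ee_rot: [2.376, 2.054, 0.003]
wrist_force: [-0.2, -0.3, 2.1]
opening: 0.039
```

Run:
```python
from meas import *
s=st();c=cam('wrist');save(c,'w5.png')
c=cam('top');save(c,'t5.png');cv2.imwrite('pics/t5b.png',cv2.resize(c['color'][160:320,220:380],None,fx=3.7,fy=3.7,interpolation=cv2.INTER_CUBIC)[:,:,::-1])
```

```text
t 6.07 p [0.6004 0.1179 0.0762] r [2.376 2.054 0.003] F [-0.2 -0.3  2.1] op 0.039
```

View pics/w5.png

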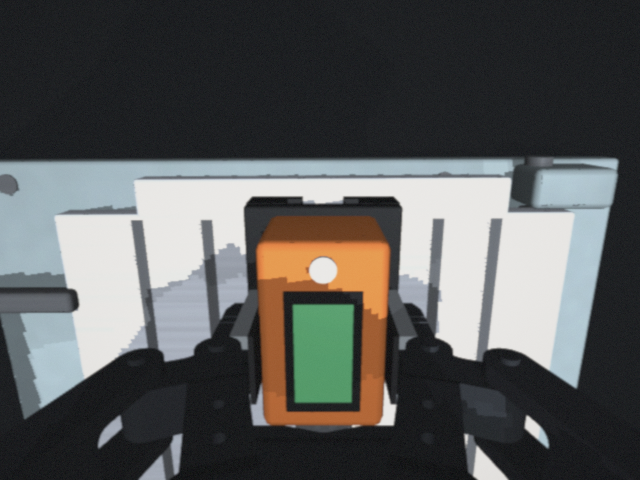

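Call:
move_arm(rows=[[[-0.0006,-0.004,0],[0,0,0]],[[-0.0006,-0.004,0],[0,0,0]],[[-0.0006,-0.004,0],[0,0,0]],[[-0.0006,-0.004,0],[0,0,0]],[[-0.0006,-0.004,0],[0,0,0]],[[-0.0006,-0.004,0],[0,0,0]]])

```text
clock: 6.67
eef_pos: [0.597, 0.0949, 0.0762]
ee_rot: [-2.376, -2.056, -0.005]
wrist_force: [1.9, 3.4, 4.3]
opening: 0.0393
```

Run:
```python
from meas import *
st()
```

```text
t 6.67 p [0.597  0.0949 0.0762] r [-2.376 -2.056 -0.005] F [1.9 3.4 4.3] op 0.0393
```

Call:
move_arm(rows=[[[-0.0006,-0.004,0],[0,0,0]],[[-0.0006,-0.004,0],[0,0,0]],[[-0.0006,-0.004,0],[0,0,0]],[[-0.0006,-0.004,0],[0,0,0]],[[-0.0006,-0.004,0],[0,0,0]],[[-0.0006,-0.004,0],[0,0,0]],[[-0.0006,-0.004,0],[0,0,0]],[[-0.0006,-0.004,0],[0,0,0]],[[-0.0006,-0.004,0],[0,0,0]]])

```text
clock: 7.42
eef_pos: [0.5917, 0.0588, 0.0762]
ee_rot: [2.376, 2.055, 0.005]
wrist_force: [0.0, 6.0, 6.6]
opening: 0.039
```

Call:
move_arm(rows=[[[-0.0006,-0.004,0],[0,0,0]],[[-0.0006,-0.004,0],[0,0,0]],[[-0.0006,-0.004,0],[0,0,0]],[[-0.0006,-0.004,0],[0,0,0]],[[-0.0006,-0.004,0],[0,0,0]],[[-0.0006,-0.004,0],[0,0,0]]])

```text
clock: 7.92
eef_pos: [0.5883, 0.0352, 0.0763]
ee_rot: [-2.375, -2.056, -0.006]
wrist_force: [1.1, 5.4, 6.1]
opening: 0.0391
```

Call:
move_arm(rows=[[[-0.0006,-0.004,0.0005],[0,0,0]],[[-0.0006,-0.004,0],[0,0,0]],[[-0.0006,-0.004,0],[0,0,0]],[[-0.0006,-0.004,0],[0,0,0]],[[0,0,0],[0,0,0]]])

```text
clock: 8.33
eef_pos: [0.585, 0.0167, 0.0762]
ee_rot: [2.377, 2.053, 0.001]
wrist_force: [0.2, 2.6, 7.2]
opening: 0.039
```

Run:
```python
from meas import *
st();c=cam('wrist');save(c,'w6.png')
```

```text
t 8.33 p [0.585  0.0167 0.0762] r [2.377e+00 2.053e+00 1.000e-03] F [0.2 2.6 7.2] op 0.039
```

View pics/w6.png

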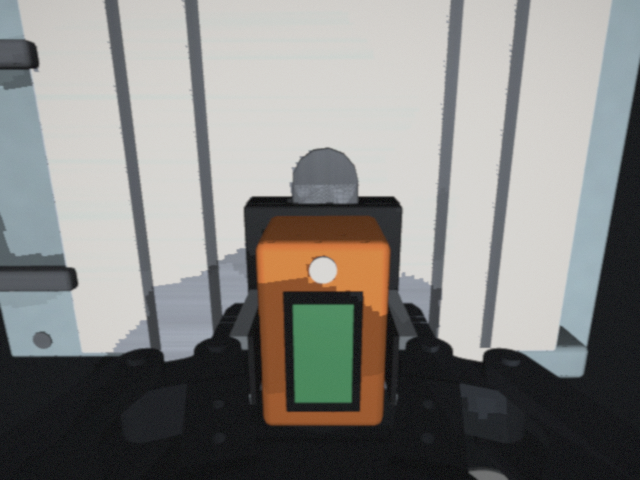

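The shoe is on the rail, with about 21 mm of the mouth showing beyond it. I'll push on and look for the force rise at the stop.

Call:
move_arm(rows=[[[-0.0002,-0.0015,0],[0,0,0]],[[-0.0002,-0.0015,0],[0,0,0]],[[0,0,0],[0,0,0]]])

```text
clock: 8.63
eef_pos: [0.5849, 0.0165, 0.0763]
ee_rot: [-2.374, -2.056, -0.005]
wrist_force: [1.2, 8.5, 5.5]
opening: 0.0396
```

Call:
move_arm(rows=[[[-0.0003,-0.002,0],[0,0,0]],[[0,0,0],[0,0,0]]])

```text
clock: 8.8
eef_pos: [0.5848, 0.0163, 0.0764]
ee_rot: [-2.372, -2.056, -0.008]
wrist_force: [1.5, 13.6, 5.6]
opening: 0.0393
```

Call:
move_arm(rows=[[[-0.0003,-0.002,0],[0,0,0]],[[0,0,0],[0,0,0]],[[0.0008,0.0055,0],[0,0,0]],[[0,0,0],[0,0,0]]])

```text
clock: 9.13
eef_pos: [0.5848, 0.0167, 0.0762]
ee_rot: [2.376, 2.055, 0.001]
wrist_force: [0.0, 4.6, 7.1]
opening: 0.0391
```

Call:
move_arm(rows=[[[0,0,0],[0,0,0]],[[0,0,0],[0,0,0]],[[0,0,0],[0,0,0]],[[0,0,0],[0,0,0]],[[0,0,0],[0,0,0]]], claw=0.075)

```text
clock: 9.55
eef_pos: [0.5843, 0.0155, 0.0755]
ee_rot: [-2.377, -2.054, 0.001]
wrist_force: [-0.4, 0.1, -0.1]
opening: 0.0748
```

Call:
move_arm(rows=[[[0,0,0.02],[0,0,0]],[[0,0,0.03],[0,0,0]],[[0,0,0.04],[0,0,0]],[[-0.01,0.01,0.04],[0,0,0]],[[-0.04,0,0.01],[0,0,0]],[[-0.03,0,0.02],[0,0,0]],[[-0.03,0,0.02],[0,0,0]],[[0,0,0],[0,0,0]]])

```text
clock: 10.22
eef_pos: [0.471, 0.0264, 0.2582]
ee_rot: [2.373, 2.054, -0.0]
wrist_force: [0.7, -0.2, 0.3]
opening: 0.075
```

Run:
```python
from meas import *
st();c=cam('wrist');save(c,'w7.png');np.save('w7.npy',c,allow_pickle=True)
c=cam('top')
for m in comps(c,brass(c)): print(rect(c,m,.018))
```

```text
t 10.22 p [0.471  0.0264 0.2582] r [ 2.373  2.054 -0.   ] F [ 0.7 -0.2  0.3] op 0.075
((849.7, 269.7), (20.1, 103.0), 28.6)
((590.0, 20.6), (64.0, 38.4), 82.2)
((582.1, 358.5), (67.6, 52.6), 74.6)
((537.5, -278.4), (64.6, 52.2), 87.9)
((421.7, -184.7), (67.1, 52.5), 79.2)
((415.9, -325.6), (67.5, 53.1), 74.6)
```

View pics/w7.png

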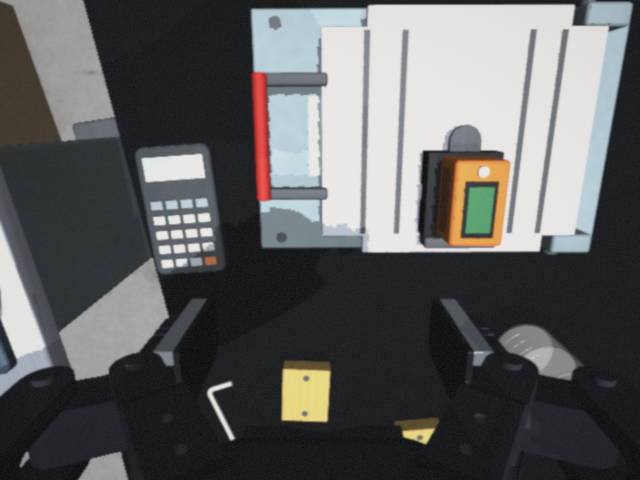

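Run:
```python
from meas import *
c=np.load('w7.npy',allow_pickle=True).item()
h=cv2.cvtColor(c['color'],cv2.COLOR_RGB2HSV)
ex=np.array([.9895,-.1444]);ey=np.array([.1444,.9895])
P=cloud(c)
m=orange(c)&(P[...,2]>.1)
for k in comps(c,m,300):
    r=rect(c,k,.104);p=np.array(r[0])/1000;print('sensor',r,p@ex,p@ey,'home',.5767,.1038)
print('mouth',(ray(c,464,125,.058)[:2]@ey).round(4),'shoe end at z.066',(ray(c,463,150.5,.066)[:2]@ey).round(4))
red=((h[...,0]<6)|(h[...,0]>174))&(h[...,1]>150)&(h[...,2]>80);red[:,300:]=0;red[:60]=0;red[210:]=0
for m in comps(c,red,100):
    r=rect(c,m,.054);p=np.array(r[0])/1000;print('bar',r,p@ex,p@ey)
```

```text
sensor ((583.5, 20.2), (62.5, 38.3), 81.7) 0.57445637 0.1042453 home 0.5767 0.1038
mouth 0.1588 shoe end at z.066 0.1394
bar ((429.2, 86.7), (100.2, 11.5), 81.7) 0.41217391999999997 0.14776613
```

Call:
move_arm(rows=[[[-0.014,0.02,-0.02],[0,0,0]],[[-0.014,0.02,-0.02],[0,0,0]],[[-0.014,0.02,-0.02],[0,0,0]],[[0,0,-0.035],[0,0,0]],[[0,0,-0.035],[0,0,0]],[[0,0,-0.035],[0,0,0]],[[0,0,0],[0,0,0]]], claw=0.04)

```text
clock: 10.9
eef_pos: [0.4301, 0.0854, 0.0847]
ee_rot: [-2.372, -2.052, 0.012]
wrist_force: [-1.2, -0.6, -0.3]
opening: 0.0401
```

Run:
```python
from meas import *
st();c=cam('wrist');save(c,'w8.png')
```

```text
t 10.9 p [0.4301 0.0854 0.0847] r [-2.372 -2.052  0.012] F [-1.2 -0.6 -0.3] op 0.0401
```

View pics/w8.png

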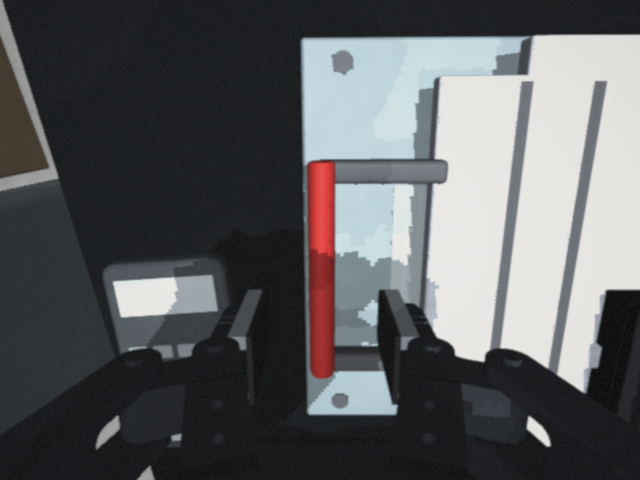

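Call:
move_arm(rows=[[[0,0,-0.025],[0,0,0]],[[0,0,-0.02],[0,0,0]],[[0,0,-0.008],[0,0,0]],[[0,0,0],[0,0,0]]])

```text
clock: 11.28
eef_pos: [0.4331, 0.0859, 0.037]
ee_rot: [-2.376, -2.055, 0.001]
wrist_force: [-0.2, -0.8, 0.6]
opening: 0.0401
```

Call:
move_arm(rows=[[[0,0,0],[0,0,0]],[[0,0,0],[0,0,0]],[[0,0,0],[0,0,0]],[[0,0,0],[0,0,0]],[[0,0,0],[0,0,0]]], claw=0.0)

```text
clock: 11.7
eef_pos: [0.4294, 0.0863, 0.0381]
ee_rot: [-2.373, -2.056, 0.005]
wrist_force: [-16.5, 4.7, 12.6]
opening: 0.0094
```

Call:
move_arm(rows=[[[0,0,0],[0,0,0]],[[0,0,0],[0,0,0]],[[0,0,0],[0,0,0]],[[0,0,0],[0,0,0]]], claw=0.04)

```text
clock: 12.03
eef_pos: [0.4336, 0.0859, 0.0377]
ee_rot: [2.377, 2.053, 0.002]
wrist_force: [0.2, 0.2, -0.5]
opening: 0.0401
```

Run:
```python
from meas import *
s=st();print(s['q'].round(3) if hasattr(s['q'],'round') else s['q']);c=cam('wrist');save(c,'w9.png')
```

```text
t 12.03 p [0.4336 0.0859 0.0377] r [2.377e+00 2.053e+00 2.000e-03] F [ 0.2  0.2 -0.5] op 0.0401
[-0.     0.572 -0.434  2.237  0.57   0.436 -1.044]
```

View pics/w9.png

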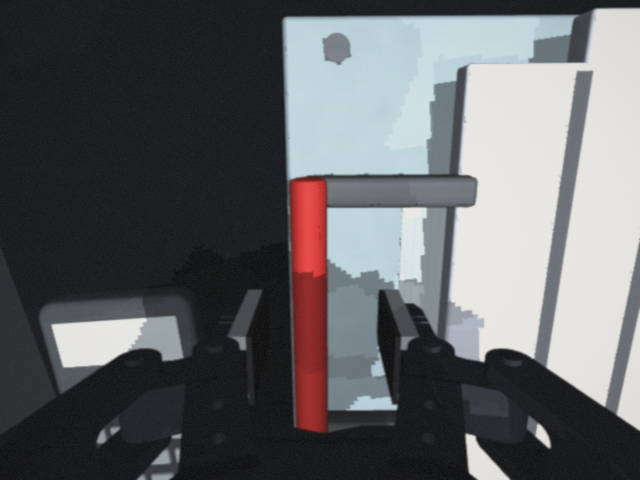

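The pose hits the near reach limit, leaving the bar about 4 mm off centre. I'll tilt the tool about the bar so that the wrist lies farther out.

Call:
move_arm(rows=[[[0,0,0.03],[0,0,0]],[[0,0,0.02],[0.012,0.083,0]],[[0,0,0],[0.012,0.083,0]],[[0,0,0],[0.012,0.083,0]],[[0,0,0],[0,0,0]]])

```text
clock: 12.5
eef_pos: [0.4355, 0.0851, 0.0868]
ee_rot: [-2.227, -1.917, 0.244]
wrist_force: [1.0, 0.3, 0.8]
opening: 0.0401
```

Run:
```python
from meas import *
s=st();print(s['q'].round(3), R.from_rotvec(s['ee_rot']).as_matrix().round(3).tolist())
c=cam('wrist');save(c,'w10.png')
h=cv2.cvtColor(c['color'],cv2.COLOR_RGB2HSV)
red=((h[...,0]<6)|(h[...,0]>174))&(h[...,1]>150)&(h[...,2]>60)
for m in comps(c,red,100): print('bar',rect(c,m,.054))
```

```text
t 12.5 p [0.4355 0.0851 0.0868] r [-2.227 -1.917  0.244] F [1.  0.3 0.8] op 0.0401
[ 0.201  0.626 -0.643  1.983  0.298  0.885 -0.753] [[0.149, 0.957, -0.249], [0.989, -0.144, 0.039], [0.001, -0.252, -0.968]]
bar ((429.8, 86.6), (103.5, 11.8), 81.7)
```

View pics/w10.png

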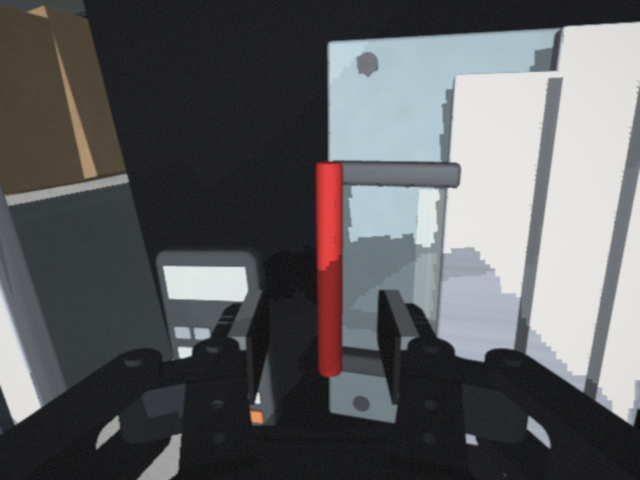

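Call:
move_arm(rows=[[[0.0035,0,0],[0,0,0]],[[-0.005,0.0008,-0.02],[0,0,0]],[[-0.005,0.0008,-0.02],[0,0,0]],[[-0.0042,0.0007,-0.0152],[0,0,0]],[[0,0,0],[0,0,0]],[[0,0,0],[0,0,0]]])

```text
clock: 13.05
eef_pos: [0.4211, 0.0885, 0.032]
ee_rot: [-2.224, -1.926, 0.245]
wrist_force: [0.7, 0.4, 1.0]
opening: 0.04
```

Run:
```python
from meas import *
s=st();print(s['q'].round(3))
```

```text
t 13.05 p [0.4211 0.0885 0.032 ] r [-2.224 -1.926  0.245] F [0.7 0.4 1. ] op 0.04
[ 0.151  0.696 -0.594  2.058  0.367  0.744 -0.815]
```

Call:
move_arm(rows=[[[0.0037,-0.001,0],[0,0,0]],[[0,0,0],[0,0,0]],[[0,0,0],[0,0,0]]])

```text
clock: 13.3
eef_pos: [0.4268, 0.0873, 0.0327]
ee_rot: [-2.227, -1.924, 0.241]
wrist_force: [-0.2, 0.7, -0.5]
opening: 0.0401
```

Call:
move_arm(rows=[[[0,0,0],[0,0,0]],[[0,0,0],[0,0,0]],[[0,0,0],[0,0,0]],[[0,0,0],[0,0,0]],[[0,0,0],[0,0,0]]], claw=0.0)

```text
clock: 13.72
eef_pos: [0.4248, 0.0873, 0.0325]
ee_rot: [-2.224, -1.924, 0.246]
wrist_force: [-2.7, 0.0, 10.7]
opening: 0.0099
```

Run:
```python
import numpy as np
ex=np.array([.9895,-.1444])
t=np.r_[np.linspace(0,1.3,19)]
u=-.265*np.cos(t)+.026*np.sin(t);z=.024+.265*np.sin(t)+.026*np.cos(t)
for i in range(18):
    d=(u[i+1]-u[i])*ex; print(f"[[{d[0]:.4f}, {d[1]:.4f}, {z[i+1]-z[i]:.4f}], [0, 0, 0]],",end=' ' if i!=8 else '\n')
print(u[-1]-u[0],z[-1]-z[0])
```

```text
[[0.0025, -0.0004, 0.0191], [0, 0, 0]], [[0.0039, -0.0006, 0.0188], [0, 0, 0]], [[0.0052, -0.0008, 0.0185], [0, 0, 0]], [[0.0065, -0.0010, 0.0181], [0, 0, 0]], [[0.0078, -0.0011, 0.0175], [0, 0, 0]], [[0.0090, -0.0013, 0.0169], [0, 0, 0]], [[0.0102, -0.0015, 0.0162], [0, 0, 0]], [[0.0114, -0.0017, 0.0154], [0, 0, 0]], [[0.0124, -0.0018, 0.0146], [0, 0, 0]],
[[0.0134, -0.0020, 0.0136], [0, 0, 0]], [[0.0144, -0.0021, 0.0126], [0, 0, 0]], [[0.0152, -0.0022, 0.0115], [0, 0, 0]], [[0.0160, -0.0023, 0.0104], [0, 0, 0]], [[0.0167, -0.0024, 0.0092], [0, 0, 0]], [[0.0173, -0.0025, 0.0079], [0, 0, 0]], [[0.0178, -0.0026, 0.0067], [0, 0, 0]], [[0.0183, -0.0027, 0.0053], [0, 0, 0]], [[0.0186, -0.0027, 0.0040], [0, 0, 0]], 0.2191653232353314 0.23629788867979545
```

Call:
move_arm(rows=[[[0.0025,-0.0004,0.0191],[0,0,0]],[[0.0039,-0.0006,0.0188],[0,0,0]],[[0.0052,-0.0008,0.0185],[0,0,0]],[[0.0065,-0.001,0.0181],[0,0,0]],[[0.0078,-0.0011,0.0175],[0,0,0]],[[0.009,-0.0013,0.0169],[0,0,0]],[[0.0102,-0.0015,0.0162],[0,0,0]],[[0.0114,-0.0017,0.0154],[0,0,0]],[[0.0124,-0.0018,0.0146],[0,0,0]],[[0,0,0],[0,0,0]]])

```text
clock: 14.55
eef_pos: [0.4932, 0.0777, 0.1894]
ee_rot: [-2.222, -1.923, 0.248]
wrist_force: [-12.9, 0.8, 10.4]
opening: 0.0097
```

Run:
```python
from meas import *
s=st();c=cam('wrist');save(c,'w11.png')
```

```text
t 14.55 p [0.4932 0.0777 0.1894] r [-2.222 -1.923  0.248] F [-12.9   0.8  10.4] op 0.0097
```

View pics/w11.png

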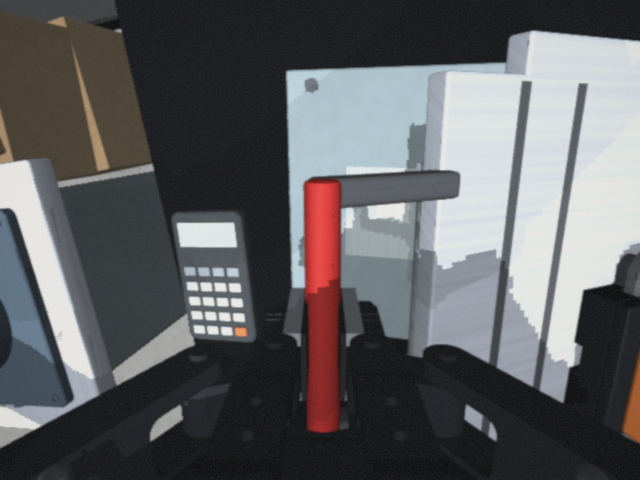

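Call:
move_arm(rows=[[[0.0104,-0.0017,0.0156],[0,0,0]],[[0.0144,-0.0021,0.0126],[0,0,0]],[[0.0152,-0.0022,0.0115],[0,0,0]],[[0.016,-0.0023,0.0104],[0,0,0]],[[0.0167,-0.0024,0.0092],[0,0,0]],[[0.0173,-0.0025,0.0079],[0,0,0]],[[0.0178,-0.0026,0.0067],[0,0,0]],[[0.0183,-0.0027,0.0053],[0,0,0]],[[0.0186,-0.0027,0.004],[0,0,0]],[[0,0,0],[0,0,0]]])

```text
clock: 15.43
eef_pos: [0.641, 0.057, 0.274]
ee_rot: [-2.225, -1.924, 0.238]
wrist_force: [-4.4, -1.2, 26.9]
opening: 0.0095
```

Run:
```python
from meas import *
s=st();c=cam('wrist');save(c,'w12.png')
c=cam('scene');save(c,'s12.png')
```

```text
t 15.43 p [0.641 0.057 0.274] r [-2.225 -1.924  0.238] F [-4.4 -1.2 26.9] op 0.0095
```

View pics/w12.png

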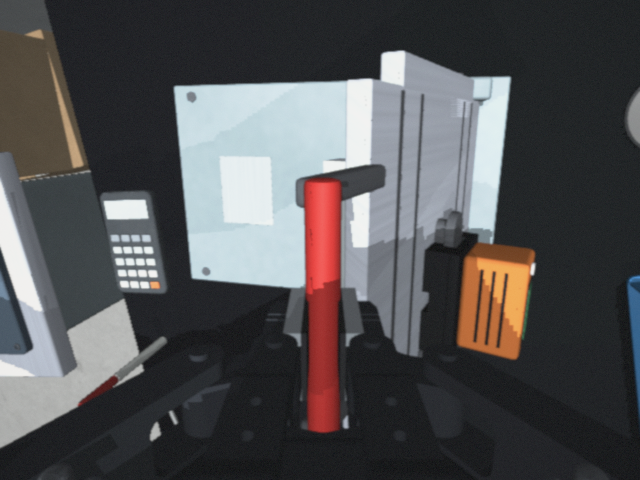

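View pics/s12.png

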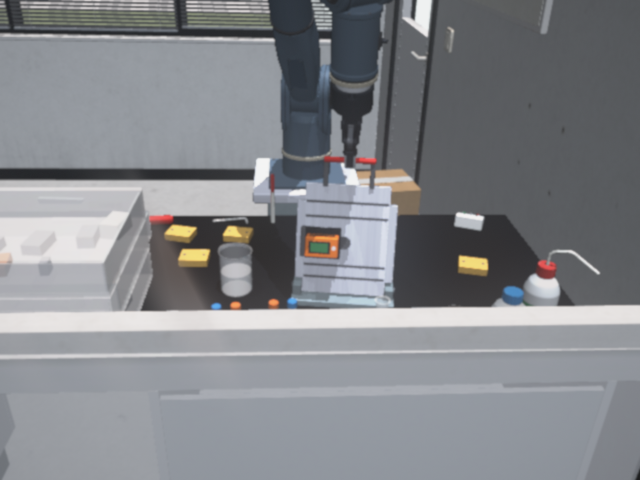

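Call:
move_arm(rows=[[[0,0,0.005],[0,0,0]],[[0,0,0],[0,0,0]]])

```text
clock: 15.7
eef_pos: [0.6394, 0.0571, 0.2741]
ee_rot: [-2.223, -1.924, 0.242]
wrist_force: [3.1, 5.3, -7.1]
opening: 0.0096
```

Call:
move_arm(rows=[[[0,0,0],[0,0,0]],[[0,0,0],[0,0,0]],[[0,0,0],[0,0,0]],[[0,0,0],[0,0,0]]], claw=0.04)

```text
clock: 16.03
eef_pos: [0.6393, 0.0556, 0.2754]
ee_rot: [-2.226, -1.924, 0.244]
wrist_force: [-0.1, -0.6, 0.1]
opening: 0.0401
```

Call:
move_arm(rows=[[[0.005,0,0.02],[0,0,0]],[[0.005,0,0.02],[0,0,0]],[[0,0,0.03],[-0.012,-0.083,0]],[[-0.04,0,0],[-0.012,-0.083,0]],[[-0.04,0,0],[-0.012,-0.083,0]],[[0,0,0],[0,0,0]]])

```text
clock: 16.53
eef_pos: [0.5613, 0.0569, 0.3418]
ee_rot: [-2.355, -2.059, 0.043]
wrist_force: [-1.4, 2.0, -1.5]
opening: 0.0401
```

Run:
```python
from meas import *
s=st();c=cam('wrist');save(c,'w13.png');np.save('w13.npy',c,allow_pickle=True)
c=cam('scene');save(c,'s13.png')
c=cam('top');save(c,'t13.png')
for m in comps(c,brass(c)): print(rect(c,m,.018))
```

```text
t 16.53 p [0.5613 0.0569 0.3418] r [-2.355 -2.059  0.043] F [-1.4  2.  -1.5] op 0.0401
((849.7, 269.7), (20.1, 103.0), 28.6)
((582.1, 358.5), (67.6, 52.6), 74.6)
((537.7, -277.2), (67.5, 51.9), 88.5)
((421.5, -184.7), (67.1, 52.9), 79.2)
((415.9, -325.6), (67.5, 53.1), 74.6)
```

View pics/w13.png

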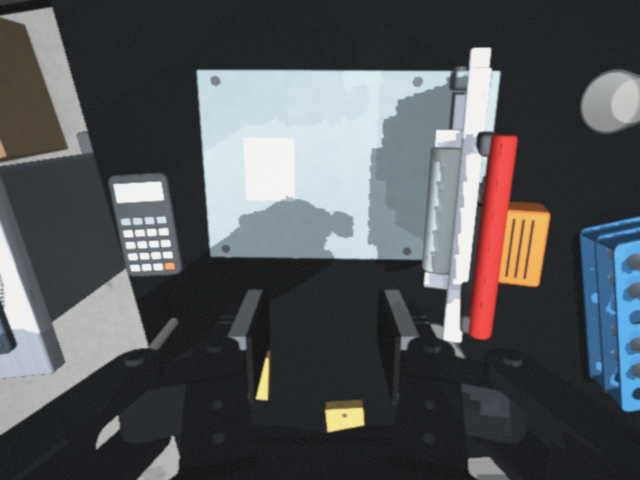

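View pics/t13.png

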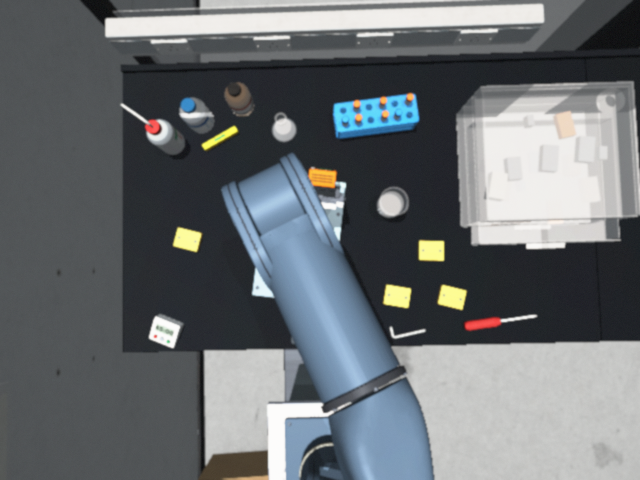

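Run:
```python
from meas import *
ex=np.array([.9895,-.1444]);ey=np.array([.1444,.9895])
c=np.load('w13.npy',allow_pickle=True).item()
h=c['color'].astype(int)
m=(h.min(-1)>215);m[:,320:]=0;m[:,:220]=0;m[:120]=0;m[230:]=0
for k in comps(c,m,500):
    v,u=np.nonzero(k);print(u.min(),u.max(),v.min(),v.max());r=rect(c,k,.014);p=np.array(r[0])/1000;print(r,p@ex,p@ey)
s=np.array([.4769,.1465]);print('expected',s[0]*ex+s[1]*ey)
```

```text
220 319 120 201
((494.4, 85.8), (92.2, 110.0), 78.2) 0.47681928 0.15629046
expected [0.49304715 0.07609739]
```

Run:
```python
from meas import *
ex=np.array([.9895,-.1444]);ey=np.array([.1444,.9895])
c=np.load('w13.npy',allow_pickle=True).item()
h=c['color'].astype(int)
print(h[170,270],h[110,270])
m=(h.min(-1)>200)&(h.max(-1)-h.min(-1)<12);m[:,320:]=0;m[:,:220]=0;m[:120]=0;m[230:]=0
m=cv2.morphologyEx(m.astype(np.uint8),cv2.MORPH_OPEN,np.ones((5,5)))
for k in comps(c,m,500):
    v,u=np.nonzero(k);print(u.min(),u.max(),v.min(),v.max());r=rect(c,k,.014);p=np.array(r[0])/1000;print(r,p@ex,p@ey)
```

```text
[243 243 241] [204 222 228]
243 294 137 200
((492.8, 77.8), (70.9, 57.1), 81.1) 0.47639128000000003 0.14814342
```

```bash
cat >> h.py <<'E'
def delta(yawdeg):
    "delta rotvec to tool straight down with tool-y at yawdeg"
    s=robot.get_state();Rc=R.from_rotvec(s['ee_rot'])
    a=np.radians(yawdeg);y=np.array([np.cos(a),np.sin(a),0]);z=np.array([0,0,-1.]);x=np.cross(y,z)
    return (R.from_matrix(np.stack([x,y,z],1))*Rc.inv()).as_rotvec()
E
python3 -c "
from h import *
st();print(delta(-10.8),delta(-8.3))"
```

```text
t 16.68 p [0.5774 0.0554 0.3471] r [-2.368 -2.048  0.017] F [1.4 0.1 0.3] op 0.0399
[-0.00147736 -0.01524464 -0.04369124] [-1.14435659e-03 -1.52720212e-02 -5.88636992e-05]
```

Call:
move_arm(rows=[[[-0.019,-0.03,-0.018],[0,0,-0.022]],[[-0.019,-0.03,-0.018],[0,0,-0.022]],[[-0.019,-0.03,-0.018],[0,0,0]],[[-0.019,-0.03,-0.018],[0,0,0]],[[-0.019,-0.03,-0.018],[0,0,0]],[[-0.019,-0.03,-0.018],[0,0,0]],[[-0.019,-0.03,-0.018],[0,0,0]],[[-0.019,-0.03,-0.018],[0,0,0]],[[0,0,0],[0,0,0]],[[0,0,0],[0,0,0]]], claw=0.075)

```text
clock: 17.52
eef_pos: [0.427, -0.1867, 0.2012]
ee_rot: [-2.415, -1.987, 0.016]
wrist_force: [0.2, 0.6, -0.1]
opening: 0.0749
```

```bash
cat > look.py <<'E'
import sys
from meas import *
n=sys.argv[1]
s=st();c=cam('wrist');save(c,n+'.png')
for m in comps(c,brass(c),1500):
    v,u=np.nonzero(m); print('px',u.mean().round(),v.mean().round(),rect(c,m,.018))
ya=R.from_rotvec(s['ee_rot']).as_matrix()
print('tooly',np.degrees(np.arctan2(ya[1,1],ya[0,1])).round(2),'tilt',ya[:,2].round(3))
t=cam('top')
for m in comps(t,brass(t)): print('top',rect(t,m,.018))
E
python3 look.py w14
```

```text
t 17.52 p [ 0.427  -0.1867  0.2012] r [-2.415 -1.987  0.016] F [ 0.2  0.6 -0.1] op 0.0749
px 317.0 227.0 ((421.7, -183.9), (65.0, 51.3), 79.1)
tooly -11.12 tilt [-0.017  0.005 -1.   ]
top ((849.8, 269.6), (20.1, 103.4), 28.6)
top ((582.1, 358.5), (67.6, 52.6), 74.6)
top ((537.7, -278.2), (64.8, 51.9), 88.5)
top ((422.9, -178.6), (54.6, 52.5), 79.2)
```

View pics/w14.png

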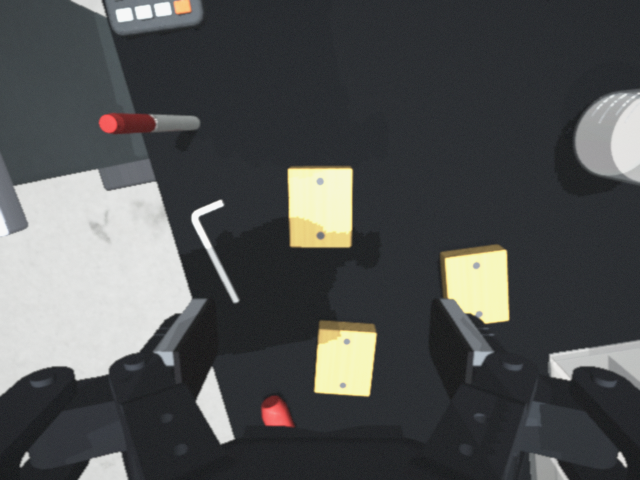

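Call:
move_arm(rows=[[[-0.0053,0.0028,-0.02],[-0.005,-0.017,0.003]],[[0,0,-0.03],[0,0,0]],[[0,0,-0.03],[0,0,0]],[[0,0,-0.03],[0,0,0]],[[0,0,-0.03],[0,0,0]],[[0,0,-0.025],[0,0,0]],[[0,0,-0.015],[0,0,0]],[[0,0,0],[0,0,0]],[[0,0,0],[0,0,0]]])

```text
clock: 18.37
eef_pos: [0.4226, -0.1802, 0.0217]
ee_rot: [2.415, 2.008, -0.0]
wrist_force: [1.0, -0.2, 0.7]
opening: 0.0753
```

```bash
python3 look.py w15
```

```text
t 18.37 p [ 0.4226 -0.1802  0.0217] r [ 2.415  2.008 -0.   ] F [ 1.  -0.2  0.7] op 0.0753
px 319.0 325.0 ((422.2, -182.9), (66.1, 50.1), 79.2)
tooly -10.5 tilt [ 0.001 -0.001 -1.   ]
top ((849.7, 269.7), (20.1, 103.0), 28.6)
top ((582.1, 358.5), (67.6, 52.6), 74.6)
top ((537.7, -277.1), (67.2, 51.9), 88.5)
top ((427.4, -159.8), (21.8, 53.1), 68.7)
top ((422.6, -348.5), (65.0, 32.3), 30.0)
```

Reachable. I'll go down the last 18 mm and grip.

Call:
move_arm(rows=[[[-0.0006,-0.003,-0.006],[0,0,-0.005]],[[0,0,-0.006],[0,0,0]],[[0,0,-0.005],[0,0,0]],[[0,0,0],[0,0,0]],[[0,0,0],[0,0,0]]])

```text
clock: 18.88
eef_pos: [0.4201, -0.1842, 0.0046]
ee_rot: [2.422, 1.999, -0.002]
wrist_force: [-0.6, -0.0, 0.1]
opening: 0.0748
```

Call:
move_arm(rows=[[[0,0,0],[0,0,0]],[[0,0,0],[0,0,0]],[[0,0,0],[0,0,0]],[[0,0,0],[0,0,0]],[[0,0,0],[0,0,0]],[[0,0,0],[0,0,0]]], claw=0.02)

```text
clock: 19.38
eef_pos: [0.4207, -0.1842, 0.0054]
ee_rot: [2.421, 1.999, -0.0]
wrist_force: [-0.3, 0.8, 8.1]
opening: 0.0481
```

```bash
python3 look.py w16
```

```text
t 19.38 p [ 0.4207 -0.1842  0.0054] r [ 2.421  1.999 -0.   ] F [-0.3  0.8  8.1] op 0.0481
px 319.0 338.0 ((421.0, -183.0), (65.2, 50.0), 79.0)
tooly -10.92 tilt [ 0.001 -0.002 -1.   ]
top ((849.7, 269.7), (20.1, 103.0), 28.6)
top ((582.1, 358.5), (67.6, 52.6), 74.6)
top ((537.7, -278.3), (64.9, 51.9), 88.5)
top ((425.0, -163.1), (23.3, 51.6), 79.4)
top ((422.9, -347.5), (66.4, 33.8), 30.3)
```

View pics/w16.png

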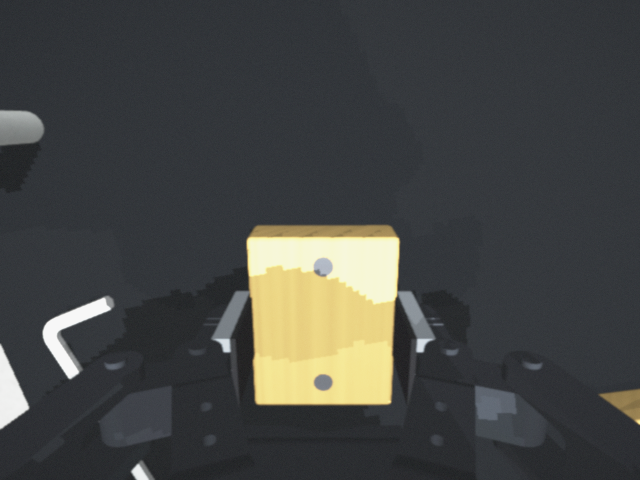

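Call:
move_arm(rows=[[[0,0,0.02],[0,0,0]],[[0,0,0.03],[0,0,0]],[[0.006,0.0206,0.03],[0,0,0.015]],[[0.011,0.04,0],[0,0,0.015]],[[0.011,0.04,0],[0,0,0.015]],[[0.011,0.04,0],[0,0,0]],[[0.011,0.04,0],[0,0,0]],[[0.011,0.04,0],[0,0,0]],[[0.008,0.03,0],[0,0,0]],[[0.0035,0.01,0],[0,0,0]]])

```text
clock: 20.32
eef_pos: [0.4938, 0.0827, 0.0853]
ee_rot: [-2.371, -2.061, -0.005]
wrist_force: [1.2, 0.5, -2.6]
opening: 0.0479
```

Call:
move_arm(rows=[[[0,0,-0.03],[0,0,0]],[[0,0,0],[0,0,0]],[[0,0,0],[0,0,0]]])

```text
clock: 20.57
eef_pos: [0.4912, 0.0755, 0.054]
ee_rot: [-2.377, -2.054, 0.007]
wrist_force: [0.9, 0.1, -2.1]
opening: 0.0483
```

```bash
python3 look.py w17; python3 -c "
from h import *
print(delta(-8.3))"
```

```text
t 20.57 p [0.4912 0.0755 0.054 ] r [-2.377 -2.054  0.007] F [ 0.9  0.1 -2.1] op 0.0483
px 336.0 262.0 ((490.6, 73.0), (41.4, 67.8), 80.3)
tooly -8.33 tilt [-0.004 -0.003 -1.   ]
top ((849.8, 269.6), (20.1, 103.4), 28.6)
top ((582.1, 358.5), (67.6, 52.6), 74.6)
top ((537.7, -277.1), (67.2, 51.9), 88.5)
top ((415.9, -325.6), (67.5, 53.1), 74.6)
[ 0.00206782 -0.00029679  0.00185078]
```

View pics/w17.png

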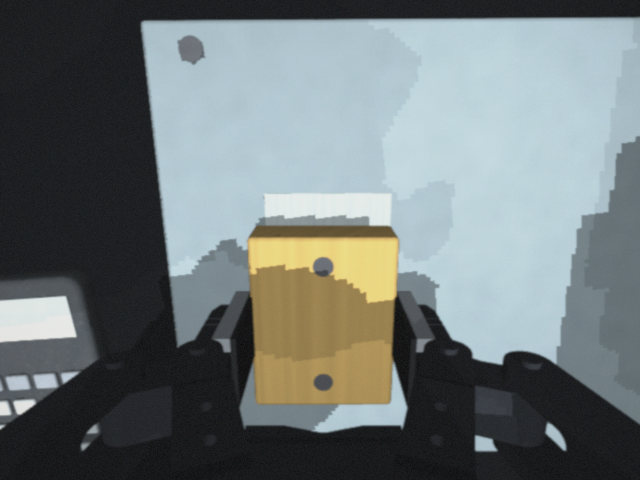

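Run:
```python
from h import *
c=cam('wrist')
ex=np.array([.9895,-.1444]);ey=np.array([.1444,.9895])
g=c['color'].astype(int);m=(g.min(-1)>225)&(g.max(-1)-g.min(-1)<12)
r=np.nonzero(m[205,240:420])[0]+240;print(r.min(),r.max()); col=np.nonzero(m[150:225,300])[0]+150;print(col.min())
a=ray(c,r.min()-.5,205,.014);b=ray(c,r.max()+.5,205,.014);e=ray(c,300,col.min()-.5,.014)
print('width',np.linalg.norm(b-a),'seat ex',((a+b)/2)[:2]@ex,'ey',e[:2]@ey-.035)
p=np.array(robot.get_state()['eef_pos'])[:2];print('tcp',p@ex,p@ey)
```

```text
270 384
195
width 0.051659323797663984 seat ex 0.4784162252321597 ey 0.1474692662146907
tcp 0.4768406728830831 0.14589829951865552
```

Call:
move_arm(rows=[[[0.0009,0.0008,-0.015],[0,0,0]],[[0,0,-0.01],[0,0,0]],[[0,0,-0.006],[0,0,0]],[[0,0,-0.002],[0,0,0]],[[0,0,0],[0,0,0]],[[0,0,0],[0,0,0]]])

```text
clock: 21.22
eef_pos: [0.4938, 0.0772, 0.0221]
ee_rot: [2.376, 2.053, -0.001]
wrist_force: [0.3, 0.3, -1.2]
opening: 0.0483
```

Call:
move_arm(rows=[[[0,0,-0.0015],[0,0,0]],[[0,0,0],[0,0,0]]])

```text
clock: 21.38
eef_pos: [0.4939, 0.0772, 0.0205]
ee_rot: [2.376, 2.053, -0.0]
wrist_force: [0.1, 0.4, -2.1]
opening: 0.0486
```

Call:
move_arm(rows=[[[0,-0.0008,-0.0013],[0,0,0]],[[0,0,0],[0,0,0]]])

```text
clock: 21.55
eef_pos: [0.494, 0.0767, 0.0195]
ee_rot: [2.376, 2.053, 0.001]
wrist_force: [-1.7, 0.2, 4.1]
opening: 0.0482
```

Call:
move_arm(rows=[[[0,0,0],[0,0,0]],[[0,0,0],[0,0,0]],[[0,0,0],[0,0,0]],[[0,0,0],[0,0,0]]], claw=0.07)

```text
clock: 21.88
eef_pos: [0.4939, 0.0763, 0.0191]
ee_rot: [2.376, 2.053, -0.001]
wrist_force: [0.1, 0.1, 0.1]
opening: 0.0703
```

Call:
move_arm(rows=[[[0,0,0.02],[0,0,0]],[[0,0,0.03],[0,0,0]],[[0,0,0.035],[0,0,0]],[[0,0,0.035],[0,0,0]],[[0,-0.02,0.03],[0,0,0]],[[0,0,0],[0,0,0]],[[0,0,0],[0,0,0]]])

```text
clock: 22.47
eef_pos: [0.4946, 0.0553, 0.1705]
ee_rot: [2.377, 2.048, 0.003]
wrist_force: [-0.3, 0.4, -1.7]
opening: 0.0706
```

```bash
python3 look.py w18
python3 - <<'E'
from meas import *
c=cam('wrist');P=cloud(c)
ex=np.array([.9895,-.1444]);ey=np.array([.1444,.9895])
for m in comps(c,brass(c),1500):
    r=rect(c,m,.032);p=np.array(r[0])/1000;print('stack',r,p@ex,p@ey,np.median(P[m][:,2]))
E
```

```text
t 22.47 p [0.4946 0.0553 0.1705] r [2.377 2.048 0.003] F [-0.3  0.4 -1.7] op 0.0706
px 316.0 187.0 ((493.1, 74.6), (66.2, 51.1), 81.4)
tooly -8.49 tilt [ 0.004 -0.002 -1.   ]
top ((849.7, 269.7), (20.1, 103.0), 28.6)
top ((582.1, 358.5), (67.6, 52.6), 74.6)
top ((537.7, -277.1), (67.2, 51.9), 88.5)
top ((415.9, -325.6), (67.5, 53.1), 74.6)
stack ((494.0, 76.9), (63.5, 49.0), 81.6) 0.47770864 0.14742615 0.032203753323015005
```

View pics/w18.png

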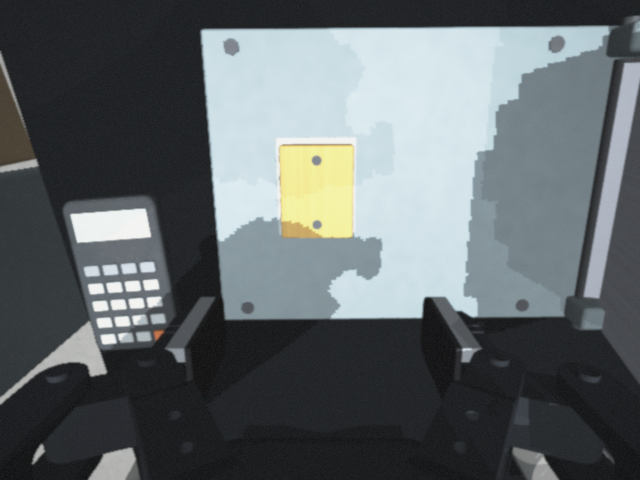

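Call:
move_arm(rows=[[[0.005,-0.037,0.0035],[0,0,0]],[[0.005,-0.037,0.0035],[0,0,0.04]],[[0.005,-0.037,0.0035],[0,0,0.04]],[[0.005,-0.037,0.0035],[0,0,0.04]],[[0.005,-0.037,0.0035],[0,0,0]],[[0.005,-0.037,0.0035],[0,0,0]],[[0.005,-0.037,0.0035],[0,0,0]],[[0.005,-0.037,0.0035],[0,0,0]],[[0.005,-0.036,0.0035],[0,0,0]],[[0,0,0],[0,0,0]]], claw=0.075)

```text
clock: 23.45
eef_pos: [0.5379, -0.2838, 0.1985]
ee_rot: [2.258, 2.182, -0.006]
wrist_force: [-0.0, -1.4, -0.8]
opening: 0.0749
```

Call:
move_arm(rows=[[[0,0,0],[0,0,0]],[[0,0,0],[0,0,0]]])

```text
clock: 23.62
eef_pos: [0.5385, -0.2741, 0.1991]
ee_rot: [-2.248, -2.193, 0.001]
wrist_force: [0.1, 1.0, 0.2]
opening: 0.0752
```

```bash
python3 look.py w19
```

```text
t 23.62 p [ 0.5385 -0.2741  0.1991] r [-2.248e+00 -2.193e+00  1.000e-03] F [0.1 1.  0.2] op 0.0752
px 320.0 230.0 ((537.5, -276.7), (65.0, 51.2), 87.3)
px 176.0 271.0 ((415.8, -325.2), (64.0, 49.8), 75.6)
tooly -1.4 tilt [-0.001  0.001 -1.   ]
top ((849.7, 269.7), (20.1, 103.0), 28.6)
top ((582.1, 358.5), (67.6, 52.6), 74.6)
top ((537.8, -275.9), (64.8, 51.9), 88.5)
top ((492.1, 75.9), (59.2, 44.7), 82.3)
top ((415.8, -325.9), (64.6, 50.6), 74.5)
```

View pics/w19.png

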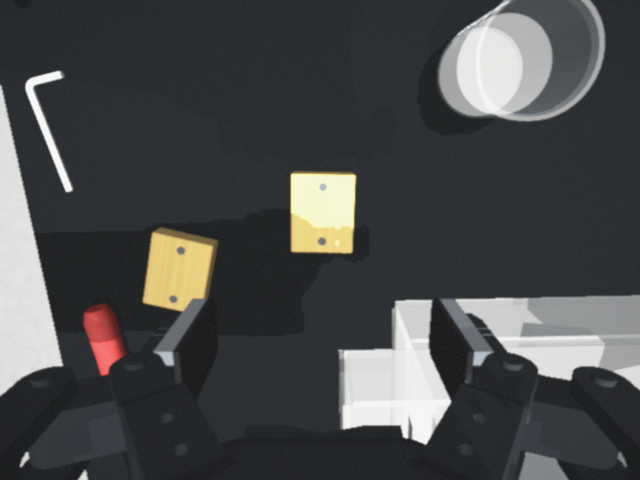

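Run:
```python
from h import *
c=cam('top');P=cloud(c)
for u,v in((462,150),(466,200),(470,228),(475,240),(480,226),(500,243)): print(u,v,P[v,u].round(3))
m=(P[...,1]<-.3)&(P[...,1]>-.45)&(P[...,2]>.03)&(P[...,0]>.4)&(P[...,2]<.4)
Q=P[m];print(Q.min(0),Q.max(0))
for y in(-.34,-.36,-.38,-.4): 
    k=abs(Q[:,1]-y)<.01
    if k.any(): print(y,Q[k].min(0).round(3),Q[k].max(0).round(3))
```

```text
462 150 [ 0.792 -0.361  0.042]
466 200 [ 0.661 -0.362  0.056]
470 228 [ 0.559 -0.225  0.542]
475 240 [ 0.511 -0.002  1.297]
480 226 [ 0.558 -0.226  0.589]
500 243 [ 0.532 -0.242  0.621]
[ 0.60514564 -0.4499916   0.03011966] [ 1.11200285 -0.30001825  0.21781811]
-0.34 [ 1.029 -0.35   0.109] [ 1.112 -0.33   0.215]
-0.36 [ 0.605 -0.37   0.03 ] [ 1.112 -0.35   0.218]
-0.38 [ 0.622 -0.39   0.105] [ 1.112 -0.37   0.217]
-0.4 [ 0.62 -0.41  0.1 ] [ 1.111 -0.39   0.215]
```

Call:
move_arm(rows=[[[-0.001,-0.0026,-0.02],[0,0,-0.01]],[[0,0,-0.03],[0,0,0]],[[0,0,-0.03],[0,0,0]],[[0,0,-0.03],[0,0,0]],[[0,0,-0.03],[0,0,0]],[[0,0,-0.025],[0,0,0]],[[0,0,-0.015],[0,0,0]],[[0,0,-0.005],[0,0,0]],[[0,0,0],[0,0,0]],[[0,0,0],[0,0,0]]])

```text
clock: 24.6
eef_pos: [0.5384, -0.2775, 0.0163]
ee_rot: [2.258, 2.181, 0.0]
wrist_force: [0.3, -0.0, 0.3]
opening: 0.075
```

```bash
python3 look.py w20
```

```text
t 24.6 p [ 0.5384 -0.2775  0.0163] r [2.258 2.181 0.   ] F [ 0.3 -0.   0.3] op 0.075
px 316.0 323.0 ((537.8, -275.9), (65.3, 50.0), 87.6)
tooly -1.98 tilt [ 0.001 -0.001 -1.   ]
top ((849.7, 269.7), (20.1, 103.0), 28.6)
top ((582.1, 358.5), (67.6, 52.6), 74.6)
top ((538.2, -257.7), (28.4, 52.1), 87.8)
top ((492.1, 75.9), (59.2, 44.7), 82.3)
top ((415.9, -325.6), (64.8, 50.6), 74.6)
```

Call:
move_arm(rows=[[[-0.0005,0.001,-0.006],[0,0,-0.005]],[[0,0,-0.0055],[0,0,0]],[[0,0,0],[0,0,0]],[[0,0,0],[0,0,0]]])

```text
clock: 25.03
eef_pos: [0.5369, -0.2772, 0.0038]
ee_rot: [2.265, 2.175, -0.001]
wrist_force: [-0.1, 0.1, 0.1]
opening: 0.075
```

Call:
move_arm(rows=[[[0,0,0],[0,0,0]],[[0,0,0],[0,0,0]],[[0,0,0],[0,0,0]],[[0,0,0],[0,0,0]],[[0,0,0],[0,0,0]],[[0,0,0],[0,0,0]]], claw=0.02)

```text
clock: 25.53
eef_pos: [0.5374, -0.2773, 0.0046]
ee_rot: [2.265, 2.174, -0.001]
wrist_force: [-0.8, 0.1, 6.1]
opening: 0.0485
```

```bash
python3 look.py w21
```

```text
t 25.53 p [ 0.5374 -0.2773  0.0046] r [ 2.265e+00  2.174e+00 -1.000e-03] F [-0.8  0.1  6.1] op 0.0485
px 318.0 336.0 ((537.6, -275.5), (66.6, 49.9), 87.4)
tooly -2.33 tilt [ 0.001 -0.002 -1.   ]
top ((849.7, 269.7), (20.1, 103.0), 28.6)
top ((582.1, 358.5), (67.6, 52.6), 74.6)
top ((538.2, -255.8), (24.1, 52.8), 83.8)
top ((492.1, 75.9), (59.2, 44.7), 82.3)
top ((415.8, -326.0), (64.1, 50.6), 74.6)
```

View pics/w21.png

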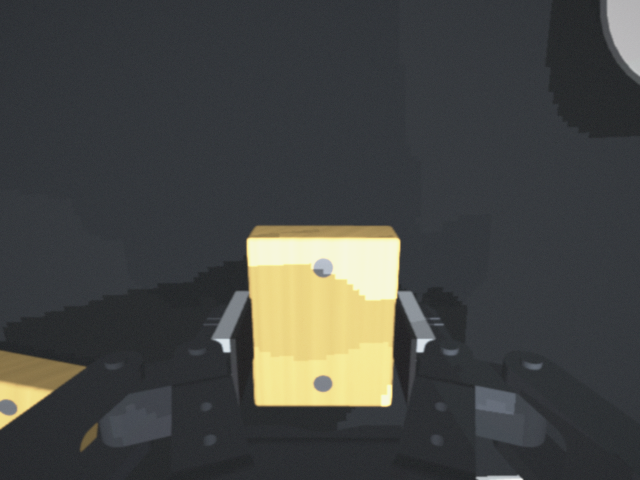

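Call:
move_arm(rows=[[[0,0,0.02],[0,0,0]],[[0,0,0.035],[0,0,0]],[[0,0,0.035],[0,0,0]],[[0,0,0.03],[0,0,-0.035]],[[-0.0048,0.039,0],[0,0,-0.035]],[[-0.0048,0.039,0],[0,0,-0.035]],[[-0.0048,0.039,0],[0,0,0]],[[-0.0048,0.039,0],[0,0,0]],[[-0.0048,0.039,0],[0,0,0]],[[-0.0048,0.039,0],[0,0,0]]])

```text
clock: 26.47
eef_pos: [0.5076, -0.0417, 0.124]
ee_rot: [2.377, 2.053, -0.001]
wrist_force: [1.7, 0.3, -2.5]
opening: 0.0483
```

Call:
move_arm(rows=[[[-0.0048,0.039,0],[0,0,0]],[[-0.0048,0.039,0],[0,0,0]],[[-0.005,0.033,0],[0,0,0]],[[0,0.009,-0.03],[0,0,0]],[[0,0,-0.02],[0,0,0]],[[0,0,0],[0,0,0]],[[0,0,0],[0,0,0]],[[0,0,0],[0,0,0]]])

```text
clock: 27.13
eef_pos: [0.4941, 0.0763, 0.0747]
ee_rot: [2.377, 2.052, -0.001]
wrist_force: [0.2, -0.5, -3.0]
opening: 0.0485
```

```bash
python3 look.py w22; python3 -c "
from h import *
print(delta(-8.4))"
```

```text
t 27.13 p [0.4941 0.0763 0.0747] r [ 2.377e+00  2.052e+00 -1.000e-03] F [ 0.2 -0.5 -3. ] op 0.0485
px 336.0 262.0 ((493.5, 71.1), (36.5, 76.4), 78.7)
tooly -8.4 tilt [ 0.001 -0.002 -1.   ]
top ((849.7, 269.7), (20.1, 103.0), 28.6)
top ((582.1, 358.5), (67.6, 52.6), 74.6)
top ((415.9, -325.6), (67.5, 53.1), 74.6)
[0.00130705 0.00209701 0.00049616]
```

View pics/w22.png

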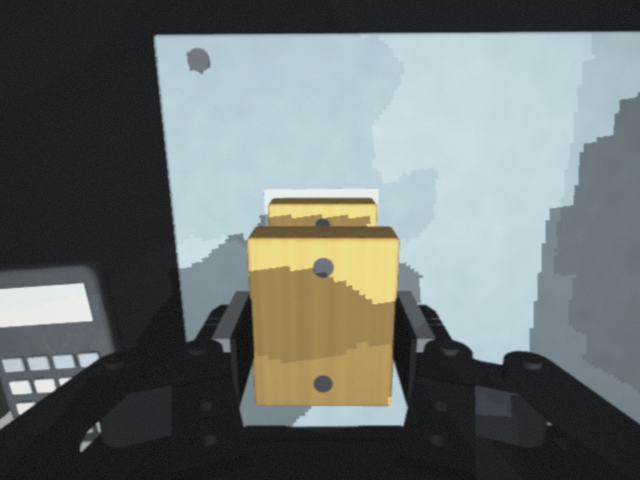

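Call:
move_arm(rows=[[[0,0.0003,-0.015],[0,0,0]],[[0,0,-0.012],[0,0,0]],[[0,0,-0.006],[0,0,0]],[[0,0,-0.002],[0,0,0]],[[0,0,0],[0,0,0]],[[0,0,0],[0,0,0]]])

```text
clock: 27.73
eef_pos: [0.4942, 0.0771, 0.0396]
ee_rot: [2.376, 2.052, 0.0]
wrist_force: [-0.2, 0.1, -2.9]
opening: 0.0483
```

Call:
move_arm(rows=[[[0,0,-0.0015],[0,0,0]],[[0,0,0],[0,0,0]]])

```text
clock: 27.9
eef_pos: [0.4941, 0.0771, 0.0379]
ee_rot: [2.376, 2.053, 0.0]
wrist_force: [-0.2, 0.1, -3.5]
opening: 0.0484
```

Call:
move_arm(rows=[[[0,-0.0005,-0.0015],[0,0,0]],[[0,0,0],[0,0,0]],[[0,0,0],[0,0,0]]])

```text
clock: 28.15
eef_pos: [0.4941, 0.0768, 0.0365]
ee_rot: [2.376, 2.053, 0.0]
wrist_force: [-0.3, -0.8, 5.1]
opening: 0.0484
```

Call:
move_arm(rows=[[[0,0,0],[0,0,0]],[[0,0,0],[0,0,0]],[[0,0,0],[0,0,0]],[[0,0,0],[0,0,0]]], claw=0.07)

```text
clock: 28.48
eef_pos: [0.4939, 0.0766, 0.036]
ee_rot: [2.376, 2.053, -0.001]
wrist_force: [0.8, 0.7, 0.3]
opening: 0.0701
```

Call:
move_arm(rows=[[[0,0,0.02],[0,0,0]],[[0,0,0.03],[0,0,0]],[[0,0,0.035],[0,0,0]],[[0,0,0.035],[0,0,0]],[[0,-0.02,0.03],[0,0,0]],[[0,0,0],[0,0,0]],[[0,0,0],[0,0,0]]])

```text
clock: 29.07
eef_pos: [0.4947, 0.0556, 0.1875]
ee_rot: [2.377, 2.049, 0.003]
wrist_force: [0.9, 0.3, -0.1]
opening: 0.0697
```

```bash
cat > stack.py <<'E'
import sys
from meas import *
st();c=cam('wrist');save(c,sys.argv[1]+'.png');P=cloud(c);z=float(sys.argv[2])
for m in comps(c,brass(c)&(abs(P[...,2]-z)<.006),1500):
    print('stack',rect(c,m,z),np.median(P[m][:,2]),np.percentile(P[m][:,2],[5,95]))
t=cam('top')
for m in comps(t,brass(t)): print('top',rect(t,m,.018))
E
python3 stack.py w23 .05
```

```text
t 29.07 p [0.4947 0.0556 0.1875] r [2.377 2.049 0.003] F [ 0.9  0.3 -0.1] op 0.0697
stack ((494.1, 77.4), (62.9, 49.2), 81.4) 0.05020387825887579 [0.04906382 0.05135545]
top ((849.8, 269.6), (20.1, 103.4), 28.6)
top ((582.1, 358.5), (67.6, 52.6), 74.6)
top ((415.8, -325.6), (67.4, 53.1), 75.1)
```

View pics/w23.png

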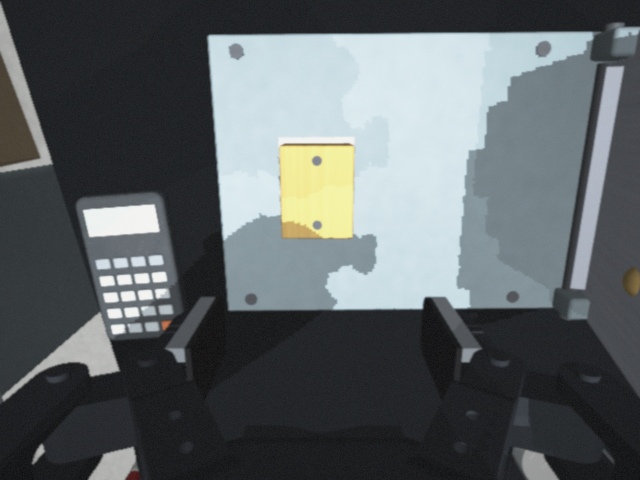

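Call:
move_arm(rows=[[[-0.0079,-0.0381,0.001],[0,0,0]],[[-0.0079,-0.0381,0.001],[0,0,-0.036]],[[-0.0079,-0.0381,0.001],[0,0,-0.036]],[[-0.0079,-0.0381,0.001],[0,0,-0.036]],[[-0.0079,-0.0381,0.001],[0,0,0]],[[-0.0079,-0.0381,0.001],[0,0,0]],[[-0.0079,-0.0381,0.001],[0,0,0]],[[-0.0079,-0.0381,0.001],[0,0,0]],[[-0.0079,-0.0381,0.001],[0,0,0]],[[-0.0079,-0.0381,0.001],[0,0,0]]], claw=0.075)

```text
clock: 30.0
eef_pos: [0.4139, -0.3253, 0.1945]
ee_rot: [-2.482, -1.923, 0.002]
wrist_force: [0.7, -0.7, -0.3]
opening: 0.0749
```

Call:
move_arm(rows=[[[0,0,0],[0,0,0]],[[0,0,0],[0,0,0]],[[0,0,0],[0,0,0]]])

```text
clock: 30.25
eef_pos: [0.4148, -0.3231, 0.1947]
ee_rot: [-2.483, -1.923, 0.001]
wrist_force: [0.3, 0.7, 0.2]
opening: 0.075
```

```bash
python3 look.py w24
```

```text
t 30.25 p [ 0.4148 -0.3231  0.1947] r [-2.483e+00 -1.923e+00  1.000e-03] F [0.3 0.7 0.2] op 0.075
px 322.0 232.0 ((416.0, -325.0), (65.2, 51.0), 74.9)
tooly -14.49 tilt [-0.001  0.001 -1.   ]
top ((849.7, 269.7), (20.1, 103.0), 28.6)
top ((582.1, 358.5), (67.6, 52.6), 74.6)
top ((491.7, 76.6), (62.3, 46.0), 81.5)
top ((416.1, -325.1), (66.3, 52.8), 76.1)
```

View pics/w24.png

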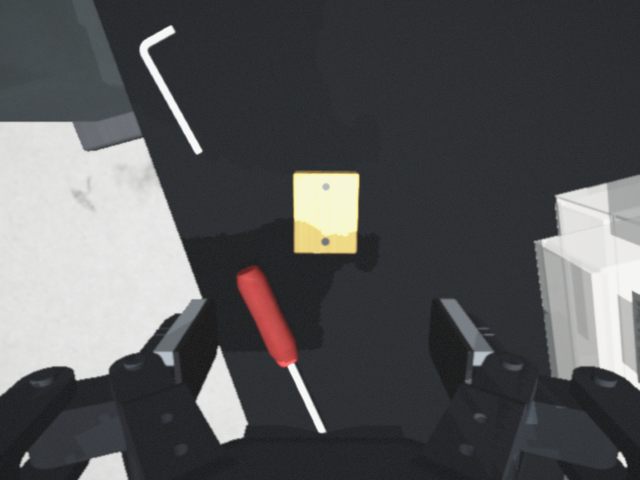

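Call:
move_arm(rows=[[[0.0012,-0.0022,-0.02],[0,0,-0.009]],[[0,0,-0.03],[0,0,0]],[[0,0,-0.03],[0,0,0]],[[0,0,-0.03],[0,0,0]],[[0,0,-0.03],[0,0,0]],[[0,0,-0.025],[0,0,0]],[[0,0,-0.012],[0,0,0]],[[0,0,-0.005],[0,0,0]],[[0,0,0],[0,0,0]],[[0,0,0],[0,0,0]]])

```text
clock: 31.18
eef_pos: [0.4167, -0.3259, 0.0145]
ee_rot: [2.491, 1.912, -0.0]
wrist_force: [-0.1, -0.2, 0.3]
opening: 0.0749
```

```bash
python3 look.py w25
```

```text
t 31.18 p [ 0.4167 -0.3259  0.0145] r [ 2.491  1.912 -0.   ] F [-0.1 -0.2  0.3] op 0.0749
px 317.0 328.0 ((416.2, -324.5), (65.4, 50.0), 74.9)
tooly -14.97 tilt [ 0.001 -0.001 -1.   ]
top ((849.7, 269.7), (20.1, 103.0), 28.6)
top ((582.1, 358.5), (67.6, 52.6), 74.6)
top ((491.8, 76.6), (62.3, 46.0), 81.7)
top ((420.3, -309.2), (33.5, 52.1), 73.8)
```

Call:
move_arm(rows=[[[-0.0003,0.0006,-0.005],[0,0,0]],[[0,0,-0.005],[0,0,0]],[[0,0,0],[0,0,0]],[[0,0,0],[0,0,0]]])

```text
clock: 31.62
eef_pos: [0.4156, -0.326, 0.0039]
ee_rot: [2.492, 1.911, -0.001]
wrist_force: [0.2, 0.1, -0.6]
opening: 0.075
```

Call:
move_arm(rows=[[[0,0,0],[0,0,0]],[[0,0,0],[0,0,0]],[[0,0,0],[0,0,0]],[[0,0,0],[0,0,0]],[[0,0,0],[0,0,0]],[[0,0,0],[0,0,0]]], claw=0.02)

```text
clock: 32.12
eef_pos: [0.4157, -0.3261, 0.0045]
ee_rot: [2.492, 1.91, -0.001]
wrist_force: [-0.6, 0.3, 6.2]
opening: 0.0486
```

```bash
python3 look.py w26
```

```text
t 32.12 p [ 0.4157 -0.3261  0.0045] r [ 2.492e+00  1.910e+00 -1.000e-03] F [-0.6  0.3  6.2] op 0.0486
px 319.0 339.0 ((416.3, -324.3), (65.8, 49.9), 74.9)
tooly -15.05 tilt [ 0.    -0.002 -1.   ]
top ((849.7, 269.7), (20.1, 103.0), 28.6)
top ((582.1, 358.5), (67.6, 52.6), 74.6)
top ((491.7, 76.6), (62.3, 46.0), 81.5)
top ((421.3, -306.3), (29.1, 53.2), 69.4)
```

View pics/w26.png

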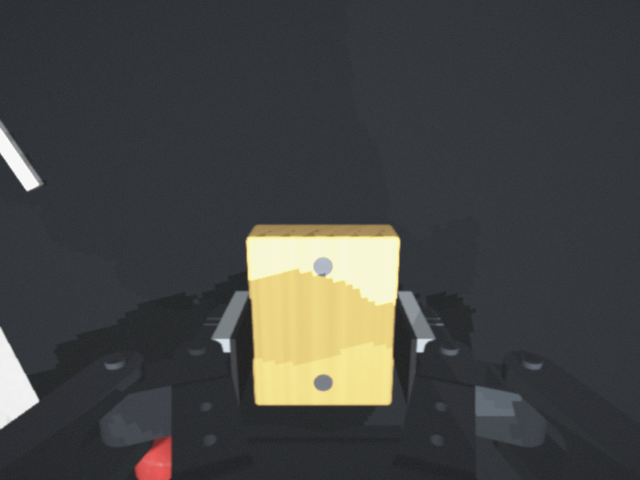

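Call:
move_arm(rows=[[[0,0,0.02],[0,0,0]],[[0,0,0.035],[0,0,0]],[[0,0,0.035],[0,0,0]],[[0,0,0.03],[0,0,0.039]],[[0.0071,0.0366,0],[0,0,0.039]],[[0.0071,0.0366,0],[0,0,0.039]],[[0.0071,0.0366,0],[0,0,0]],[[0.0071,0.0366,0],[0,0,0]],[[0.0071,0.0366,0],[0,0,0]],[[0.0071,0.0366,0],[0,0,0]]])

```text
clock: 33.05
eef_pos: [0.4582, -0.1049, 0.1242]
ee_rot: [2.377, 2.052, -0.001]
wrist_force: [1.0, -0.6, -1.4]
opening: 0.0485
```

Call:
move_arm(rows=[[[0.0071,0.0366,0],[0,0,0]],[[0.0071,0.0366,0],[0,0,0]],[[0.0071,0.0366,0],[0,0,0]],[[0.0071,0.0366,0],[0,0,0]],[[0.0074,0.0368,0],[0,0,0]],[[0,0,-0.02],[0,0,0]],[[0,0,-0.012],[0,0,0]],[[0,0,0],[0,0,0]],[[0,0,0],[0,0,0]],[[0,0,0],[0,0,0]]])

```text
clock: 33.88
eef_pos: [0.4943, 0.0764, 0.0925]
ee_rot: [2.377, 2.052, -0.001]
wrist_force: [0.4, -0.1, -1.8]
opening: 0.0483
```

```bash
python3 look.py w27; python3 -c "
from h import *
print(delta(-8.4))"
```

```text
t 33.88 p [0.4943 0.0764 0.0925] r [ 2.377e+00  2.052e+00 -1.000e-03] F [ 0.4 -0.1 -1.8] op 0.0483
px 335.0 261.0 ((492.2, 62.9), (43.8, 83.0), 81.5)
tooly -8.39 tilt [ 0.001 -0.001 -1.   ]
top ((849.7, 269.7), (20.1, 103.0), 28.6)
top ((582.1, 358.5), (67.6, 52.6), 74.6)
[0.00131395 0.00162814 0.00017887]
```

View pics/w27.png

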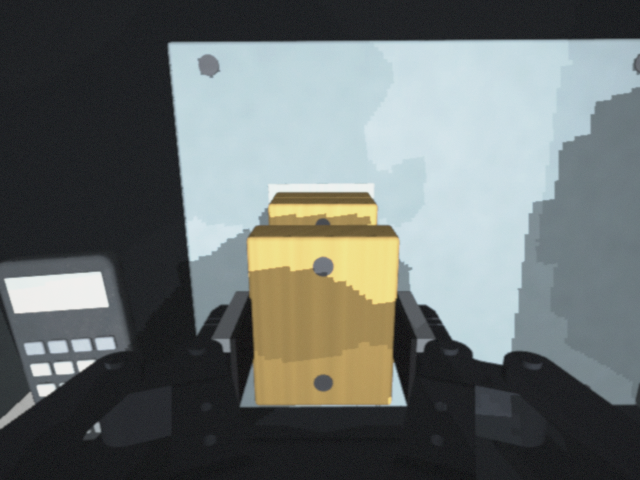

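Call:
move_arm(rows=[[[0,0.0001,-0.015],[0,0,0]],[[0,0,-0.012],[0,0,0]],[[0,0,-0.006],[0,0,0]],[[0,0,-0.002],[0,0,0]],[[0,0,0],[0,0,0]],[[0,0,0],[0,0,0]]])

```text
clock: 34.48
eef_pos: [0.4944, 0.0769, 0.0576]
ee_rot: [2.376, 2.053, -0.0]
wrist_force: [1.0, 0.5, -1.2]
opening: 0.0484
```

Call:
move_arm(rows=[[[0,0,-0.0015],[0,0,0]],[[0,0,0],[0,0,0]]])

```text
clock: 34.65
eef_pos: [0.4944, 0.0769, 0.0558]
ee_rot: [2.376, 2.053, 0.0]
wrist_force: [0.2, 0.9, -1.8]
opening: 0.0483
```

Call:
move_arm(rows=[[[0,0,-0.0012],[0,0,0]],[[0,0,0],[0,0,0]]])

```text
clock: 34.82
eef_pos: [0.4944, 0.0769, 0.0545]
ee_rot: [2.376, 2.053, -0.0]
wrist_force: [0.2, -0.6, 0.1]
opening: 0.0484
```

Contact is just starting, so I press 0.8 mm more and release.

Call:
move_arm(rows=[[[-0.0002,-0.0002,-0.0008],[0,0,0]],[[0,0,0],[0,0,0]]])

```text
clock: 34.98
eef_pos: [0.4944, 0.0769, 0.0545]
ee_rot: [2.375, 2.052, 0.001]
wrist_force: [-1.1, -0.0, 11.8]
opening: 0.0481
```

Call:
move_arm(rows=[[[0,0,0],[0,0,0]],[[0,0,0],[0,0,0]],[[0,0,0],[0,0,0]],[[0,0,0],[0,0,0]]], claw=0.07)

```text
clock: 35.32
eef_pos: [0.4939, 0.0767, 0.0535]
ee_rot: [2.376, 2.053, -0.001]
wrist_force: [-0.4, -0.9, 0.1]
opening: 0.0699
```

Call:
move_arm(rows=[[[0,0,0.02],[0,0,0]],[[0,0,0.03],[0,0,0]],[[0,0,0.035],[0,0,0]],[[0,0,0.035],[0,0,0]],[[0,-0.02,0.03],[0,0,0]],[[0,0,0],[0,0,0]],[[0,0,0],[0,0,0]]])

```text
clock: 35.9
eef_pos: [0.4948, 0.0558, 0.2049]
ee_rot: [2.377, 2.049, 0.003]
wrist_force: [-0.2, -0.5, -0.2]
opening: 0.0699
```

```bash
python3 stack.py w28 .068
```

```text
t 35.9 p [0.4948 0.0558 0.2049] r [2.377 2.049 0.003] F [-0.2 -0.5 -0.2] op 0.0699
stack ((494.2, 77.9), (63.4, 49.1), 81.4) 0.0681453719354082 [0.06702807 0.06928994]
top ((849.7, 269.7), (20.1, 103.0), 28.6)
top ((582.1, 358.5), (67.6, 52.6), 74.6)
```

View pics/w28.png

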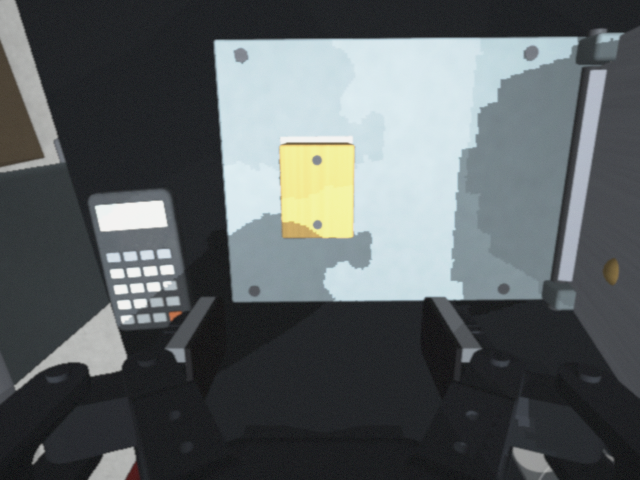

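Call:
move_arm(rows=[[[0.0109,0.0375,0],[0,0,0]],[[0.0109,0.0375,0],[0,0,-0.04]],[[0.0109,0.0375,0],[0,0,-0.04]],[[0.0109,0.0375,0],[0,0,-0.04]],[[0.0109,0.0375,0],[0,0,0]],[[0.0109,0.0375,0],[0,0,0]],[[0.0109,0.0375,0],[0,0,0]],[[0.0109,0.0375,0],[0,0,0]],[[0,0,0],[0,0,0]],[[0,0,0],[0,0,0]]], claw=0.075)

```text
clock: 36.83
eef_pos: [0.5791, 0.3602, 0.2006]
ee_rot: [-2.491, -1.913, 0.006]
wrist_force: [0.3, -0.2, -0.4]
opening: 0.0751
```

```bash
python3 look.py w29
```

```text
t 36.83 p [0.5791 0.3602 0.2006] r [-2.491 -1.913  0.006] F [ 0.3 -0.2 -0.4] op 0.0751
tooly -14.94 tilt [-0.004 -0.002 -1.   ]
top ((849.8, 269.6), (20.1, 103.4), 28.6)
top ((582.3, 359.0), (66.4, 52.6), 74.6)
top ((491.6, 77.8), (63.9, 46.6), 81.5)
```

View pics/w29.png

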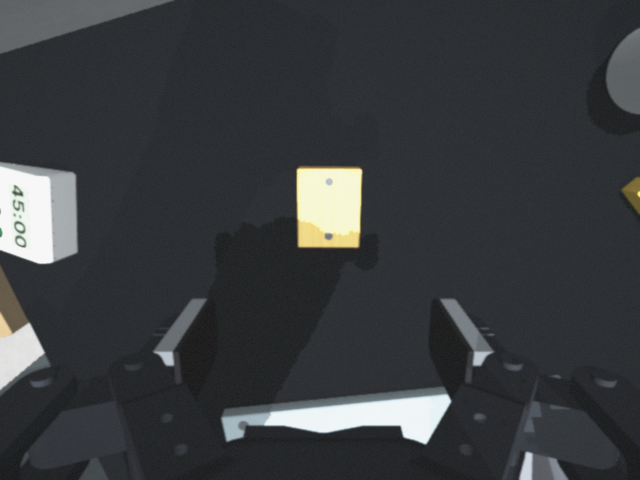

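Call:
move_arm(rows=[[[0.0044,0.001,-0.02],[0,0,-0.008]],[[0,0,-0.03],[0,0,0]],[[0,0,-0.03],[0,0,0]],[[0,0,-0.03],[0,0,0]],[[0,0,-0.03],[0,0,0]],[[0,0,-0.025],[0,0,0]],[[0,0,-0.01],[0,0,0]],[[0,0,0],[0,0,0]],[[0,0,0],[0,0,0]]])

```text
clock: 37.68
eef_pos: [0.5858, 0.3571, 0.029]
ee_rot: [2.503, 1.896, -0.001]
wrist_force: [1.3, 0.2, 0.5]
opening: 0.0747
```

```bash
sed -i 's/h\[...,1\]>80)&(h\[...,2\]>130)/h[...,1]>45)\&(h[...,2]>110)/' meas.py; python3 look.py w30
```

```text
t 37.68 p [0.5858 0.3571 0.029 ] r [ 2.503e+00  1.896e+00 -1.000e-03] F [1.3 0.2 0.5] op 0.0747
px 311.0 310.0 ((583.3, 361.0), (66.7, 50.1), 74.6)
tooly -15.73 tilt [ 0.    -0.002 -1.   ]
top ((849.4, 269.9), (21.7, 104.3), 28.5)
top ((579.6, 347.8), (43.6, 52.3), 75.3)
top ((492.1, 78.7), (67.2, 51.7), 81.7)
```

View pics/w30.png

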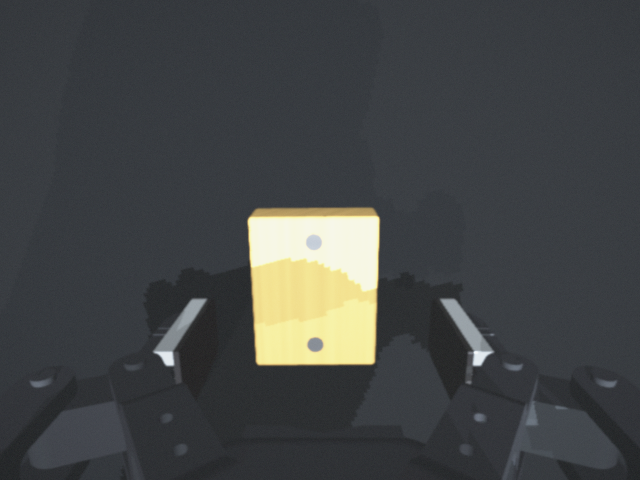

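Call:
move_arm(rows=[[[-0.0028,0.0027,-0.005],[0,0,0.004]],[[0,0,-0.008],[0,0,0]],[[0,0,-0.007],[0,0,0]],[[0,0,-0.004],[0,0,0]],[[0,0,0],[0,0,0]],[[0,0,0],[0,0,0]]])

```text
clock: 38.28
eef_pos: [0.5825, 0.3602, 0.004]
ee_rot: [2.499, 1.902, -0.002]
wrist_force: [-0.7, 0.8, -0.0]
opening: 0.0752
```

Call:
move_arm(rows=[[[0,0,0],[0,0,0]],[[0,0,0],[0,0,0]],[[0,0,0],[0,0,0]],[[0,0,0],[0,0,0]],[[0,0,0],[0,0,0]],[[0,0,0],[0,0,0]]], claw=0.02)

```text
clock: 38.78
eef_pos: [0.5831, 0.3606, 0.0052]
ee_rot: [2.499, 1.902, 0.001]
wrist_force: [-0.4, -0.8, 5.6]
opening: 0.0483
```

```bash
python3 look.py w31
```

```text
t 38.78 p [0.5831 0.3606 0.0052] r [2.499e+00 1.902e+00 1.000e-03] F [-0.4 -0.8  5.6] op 0.0483
px 320.0 339.0 ((583.3, 361.3), (66.3, 49.9), 74.5)
tooly -15.46 tilt [ 0.001 -0.001 -1.   ]
top ((849.2, 269.8), (21.4, 104.3), 28.6)
top ((578.1, 341.4), (33.3, 50.3), 82.3)
top ((492.1, 78.7), (67.2, 51.7), 81.7)
```

View pics/w31.png

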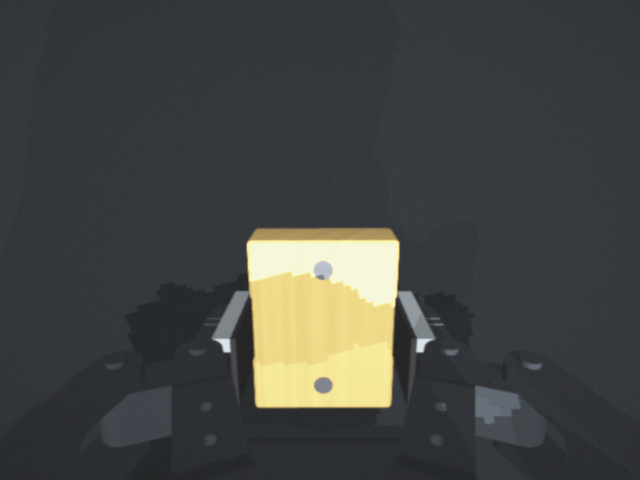

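Call:
move_arm(rows=[[[0,0,0.02],[0,0,0]],[[0,0,0.035],[0,0,0]],[[0,0,0.035],[0,0,0]],[[0,0,0.035],[0,0,0.041]],[[-0.0111,-0.0354,0.01],[0,0,0.041]],[[-0.0111,-0.0354,0],[0,0,0.041]],[[-0.0111,-0.0354,0],[0,0,0]],[[-0.0111,-0.0354,0],[0,0,0]],[[-0.0111,-0.0354,0],[0,0,0]],[[-0.0111,-0.0354,0],[0,0,0]]])

```text
clock: 39.72
eef_pos: [0.5151, 0.1462, 0.1394]
ee_rot: [2.377, 2.052, -0.001]
wrist_force: [1.1, -0.8, -0.9]
opening: 0.0481
```

Call:
move_arm(rows=[[[-0.0111,-0.0354,0],[0,0,0]],[[-0.0111,-0.0351,0],[0,0,0]],[[0,0,0],[0,0,0]],[[0,0,-0.015],[0,0,0]],[[0,0,-0.015],[0,0,0]],[[0,0,0],[0,0,0]],[[0,0,0],[0,0,0]],[[0,0,0],[0,0,0]]])

```text
clock: 40.38
eef_pos: [0.4941, 0.0779, 0.11]
ee_rot: [2.377, 2.053, -0.001]
wrist_force: [-0.6, -0.6, -1.9]
opening: 0.0483
```

```bash
python3 look.py w32; python3 -c "
from h import *
print(delta(-8.4))"
```

```text
t 40.38 p [0.4941 0.0779 0.11  ] r [ 2.377e+00  2.053e+00 -1.000e-03] F [-0.6 -0.6 -1.9] op 0.0483
px 328.0 214.0 ((498.5, 93.4), (15.0, 66.3), 79.6)
px 336.0 263.0 ((491.2, 60.1), (42.5, 90.0), 79.8)
tooly -8.37 tilt [ 0.001 -0.001 -1.   ]
top ((849.4, 269.9), (21.7, 104.3), 28.5)
[ 0.00119631  0.00133576 -0.00038218]
```

View pics/w32.png

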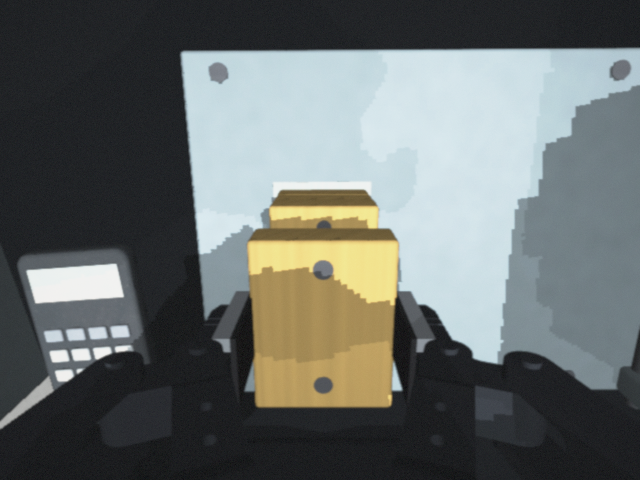

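Aligned over the pile. Lowering.

Call:
move_arm(rows=[[[0,0,-0.015],[0,0,0]],[[0,0,-0.012],[0,0,0]],[[0,0,-0.006],[0,0,0]],[[0,0,-0.002],[0,0,0]],[[0,0,0],[0,0,0]],[[0,0,0],[0,0,0]]])

```text
clock: 40.98
eef_pos: [0.4942, 0.0777, 0.075]
ee_rot: [2.377, 2.052, -0.0]
wrist_force: [0.4, 0.3, -2.7]
opening: 0.0482
```

Call:
move_arm(rows=[[[0,0,-0.0012],[0,0,0]],[[0,0,0],[0,0,0]]])

```text
clock: 41.15
eef_pos: [0.4942, 0.0776, 0.0737]
ee_rot: [2.377, 2.051, 0.0]
wrist_force: [-0.2, 0.0, -0.7]
opening: 0.0482
```

Call:
move_arm(rows=[[[0,0,-0.0008],[0,0,0]],[[0,0,0],[0,0,0]]])

```text
clock: 41.32
eef_pos: [0.4942, 0.0775, 0.0731]
ee_rot: [2.377, 2.051, 0.0]
wrist_force: [-1.0, -0.6, 3.8]
opening: 0.0484
```

Call:
move_arm(rows=[[[0,0,0],[0,0,0]],[[0,0,0],[0,0,0]],[[0,0,0],[0,0,0]],[[0,0,0],[0,0,0]]], claw=0.07)

```text
clock: 41.65
eef_pos: [0.494, 0.0775, 0.0725]
ee_rot: [2.377, 2.052, -0.001]
wrist_force: [-0.2, 0.5, -0.4]
opening: 0.0696
```

Call:
move_arm(rows=[[[0,0,0.02],[0,0,0]],[[0,0,0.03],[0,0,0]],[[0,0,0.035],[0,0,0]],[[0,0,0.035],[0,0,0]],[[0,-0.02,0.03],[0,0,0]],[[0,0,0],[0,0,0]],[[0,0,0],[0,0,0]]])

```text
clock: 42.23
eef_pos: [0.4948, 0.0566, 0.224]
ee_rot: [2.378, 2.048, 0.003]
wrist_force: [0.8, 0.4, -0.4]
opening: 0.0699
```

```bash
python3 stack.py w33 .086
python3 - <<'E'
from h import *
c=cam('scene');save(c,'s33.png')
b=cv2.resize(c['color'][140:320,140:480],None,fx=2.3,fy=2.3);cv2.imwrite('pics/s33b.png',b[:,:,::-1])
E
```

```text
t 42.23 p [0.4948 0.0566 0.224 ] r [2.378 2.048 0.003] F [ 0.8  0.4 -0.4] op 0.0699
stack ((493.8, 77.0), (63.3, 49.5), 81.5) 0.0861888676129478 [0.0850303  0.08739577]
top ((849.2, 269.8), (21.4, 104.3), 28.6)
```

View pics/w33.png

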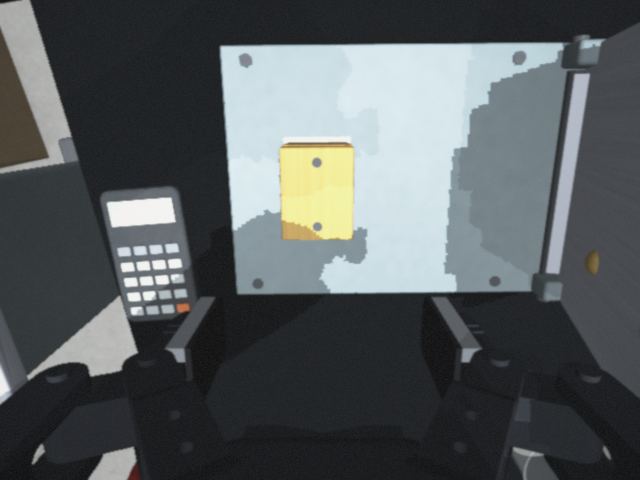

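View pics/s33b.png

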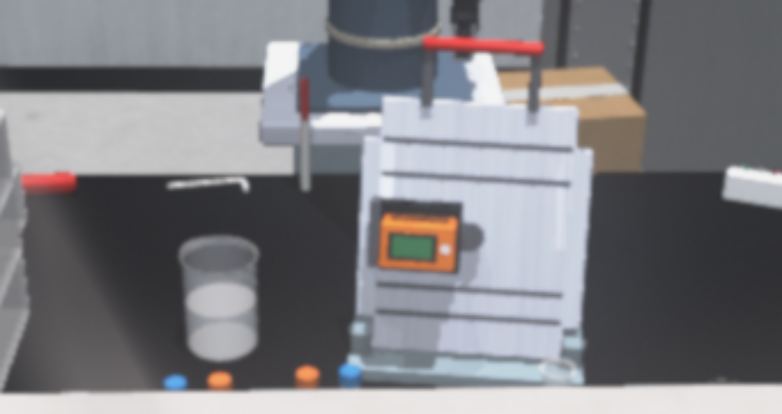

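Pile complete: four blocks, top at 0.086 m, and the measured centres agree within 1 mm. The plate is still up with the sensor in place. Next I go back to the bar.

Call:
move_arm(rows=[[[0,0,0.03],[0,0,0]],[[0,0,0.035],[0.012,0.083,0]],[[0,0,0.035],[0.012,0.083,0]],[[0,0,0.03],[0.012,0.083,0]],[[0.03,0,0],[0,0,0]],[[0.035,-0.001,0],[0,0,0]],[[0.035,-0.001,0],[0,0,0]],[[0.035,-0.001,-0.005],[0,0,0]],[[0.023,-0.001,-0.01],[0,0,0]],[[0,0,0],[0,0,0]]], claw=0.04)

```text
clock: 43.22
eef_pos: [0.6545, 0.0537, 0.3311]
ee_rot: [-2.225, -1.92, 0.252]
wrist_force: [0.2, 0.1, -1.3]
opening: 0.0401
```

Call:
move_arm(rows=[[[0,0,0],[0,0,0]],[[0,0,0],[0,0,0]]])

```text
clock: 43.38
eef_pos: [0.6514, 0.0544, 0.3363]
ee_rot: [-2.225, -1.923, 0.247]
wrist_force: [0.3, 0.3, 0.1]
opening: 0.0402
```

Run:
```python
from meas import *
s=st();print(R.from_rotvec(s['ee_rot']).as_matrix().round(3).tolist())
c=cam('wrist');save(c,'w34.png');P=cloud(c)
h=cv2.cvtColor(c['color'],cv2.COLOR_RGB2HSV)
red=((h[...,0]<6)|(h[...,0]>174))&(h[...,1]>150)&(h[...,2]>60)
for m in comps(c,red,600):print('bar',rect(c,m,.296),np.median(P[m],0).round(4))
```

```text
t 43.38 p [0.6514 0.0544 0.3363] r [-2.225 -1.923  0.247] F [0.3 0.3 0.1] op 0.0402
[[0.144, 0.958, -0.248], [0.99, -0.14, 0.034], [-0.002, -0.251, -0.968]]
bar ((645.3, 58.6), (99.3, 11.5), 81.4) [0.6441 0.0606 0.2909]
```

View pics/w34.png

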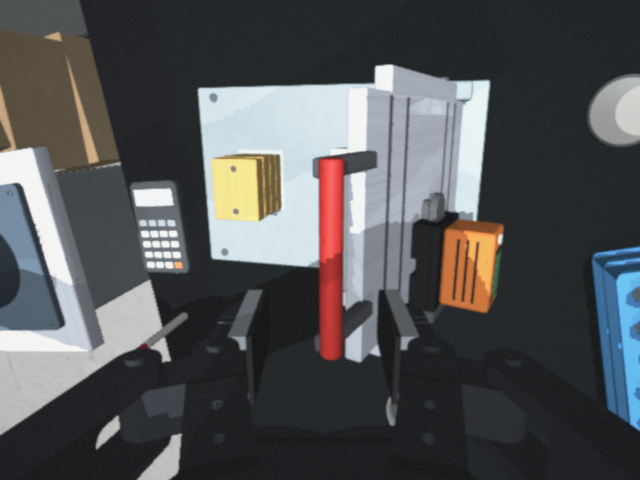

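Call:
move_arm(rows=[[[0.0066,0.0005,0],[0,0,0]],[[0,0,0],[0,0,0]],[[-0.005,0.0008,-0.02],[0,0,0]],[[-0.005,0.0008,-0.02],[0,0,0]],[[-0.005,0.0007,-0.018],[0,0,0]],[[-0.0024,0.0003,-0.0097],[0,0,0]],[[0,0,0],[0,0,0]],[[0,0,0],[0,0,0]]])

```text
clock: 44.1
eef_pos: [0.6412, 0.0564, 0.2705]
ee_rot: [-2.228, -1.923, 0.245]
wrist_force: [0.7, -0.0, -0.0]
opening: 0.04
```

Run:
```python
from meas import *
s=st();c=cam('wrist');save(c,'w35.png')
```

```text
t 44.1 p [0.6412 0.0564 0.2705] r [-2.228 -1.923  0.245] F [ 0.7 -0.  -0. ] op 0.04
```

View pics/w35.png

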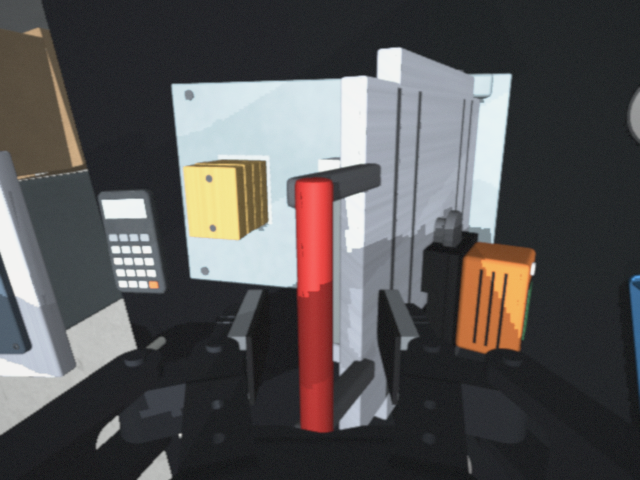

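Call:
move_arm(rows=[[[-0.0025,0,0],[0,0,0]],[[0,0,0],[0,0,0]]])

```text
clock: 44.32
eef_pos: [0.6389, 0.0568, 0.2709]
ee_rot: [-2.228, -1.924, 0.243]
wrist_force: [0.5, 0.3, 0.3]
opening: 0.04
```

Call:
move_arm(rows=[[[0,0,0],[0,0,0]],[[0,0,0],[0,0,0]],[[0,0,0],[0,0,0]],[[0,0,0],[0,0,0]],[[0,0,0],[0,0,0]]], claw=0.0)

```text
clock: 44.73
eef_pos: [0.6387, 0.0567, 0.2704]
ee_rot: [-2.228, -1.923, 0.244]
wrist_force: [-0.9, -0.3, 5.9]
opening: 0.01
```

Run:
```python
from h import *
s=st()
ex=np.array([.9895,-.1444])
t0=1.29;t=np.linspace(t0,.45,18)
f=lambda t:(-.265*np.cos(t)+.026*np.sin(t),.024+.265*np.sin(t)+.026*np.cos(t))
u,z=f(t)
for i in range(17):
    d=(u[i+1]-u[i])*ex; print(f"[[{d[0]:.4f}, {d[1]:.4f}, {z[i+1]-z[i]:.4f}], [0, 0, 0]],",end=' ' if i!=8 else '\n')
print(); 
for T in(1.29,1.3,.45,.368,.35): print(T,f(T))
```

```text
t 44.73 p [0.6387 0.0567 0.2704] r [-2.228 -1.923  0.244] F [-0.9 -0.3  5.9] op 0.01
[[-0.0127, 0.0019, -0.0027], [0, 0, 0]], [[-0.0126, 0.0018, -0.0033], [0, 0, 0]], [[-0.0124, 0.0018, -0.0040], [0, 0, 0]], [[-0.0122, 0.0018, -0.0046], [0, 0, 0]], [[-0.0120, 0.0017, -0.0052], [0, 0, 0]], [[-0.0117, 0.0017, -0.0058], [0, 0, 0]], [[-0.0114, 0.0017, -0.0064], [0, 0, 0]], [[-0.0111, 0.0016, -0.0069], [0, 0, 0]], [[-0.0107, 0.0016, -0.0075], [0, 0, 0]],
[[-0.0103, 0.0015, -0.0080], [0, 0, 0]], [[-0.0099, 0.0015, -0.0085], [0, 0, 0]], [[-0.0095, 0.0014, -0.0090], [0, 0, 0]], [[-0.0091, 0.0013, -0.0094], [0, 0, 0]], [[-0.0086, 0.0013, -0.0099], [0, 0, 0]], [[-0.0081, 0.0012, -0.0103], [0, 0, 0]], [[-0.0076, 0.0011, -0.0107], [0, 0, 0]], [[-0.0071, 0.0010, -0.0111], [0, 0, 0]], 
1.29 (np.float64(-0.04845532022062987), np.float64(0.2858264347660798))
1.3 (np.float64(-0.04583467676466864), np.float64(0.28629788867979544))
0.45 (np.float64(-0.22730937823656738), np.float64(0.16267749120064562))
0.368 (np.float64(-0.23790440706599936), np.float64(0.1435930311455282))
0.35 (np.float64(-0.2400184259107137), np.float64(0.13929160950972647))
```

Call:
move_arm(rows=[[[-0.0127,0.0019,-0.0027],[0,0,0]],[[-0.0126,0.0018,-0.0033],[0,0,0]],[[-0.0124,0.0018,-0.004],[0,0,0]],[[-0.0122,0.0018,-0.0046],[0,0,0]],[[-0.012,0.0017,-0.0052],[0,0,0]],[[-0.0117,0.0017,-0.0058],[0,0,0]],[[-0.0114,0.0017,-0.0064],[0,0,0]],[[-0.0111,0.0016,-0.0069],[0,0,0]],[[-0.0107,0.0016,-0.0075],[0,0,0]],[[0,0,0],[0,0,0]]])

```text
clock: 45.57
eef_pos: [0.5299, 0.0721, 0.2224]
ee_rot: [-2.226, -1.923, 0.248]
wrist_force: [-1.9, 1.2, -3.8]
opening: 0.0101
```

```bash
python3 -c "
from h import *
st();c=cam('wrist');save(c,'w36.png')"
```

```text
t 45.57 p [0.5299 0.0721 0.2224] r [-2.226 -1.923  0.248] F [-1.9  1.2 -3.8] op 0.0101
```

View pics/w36.png

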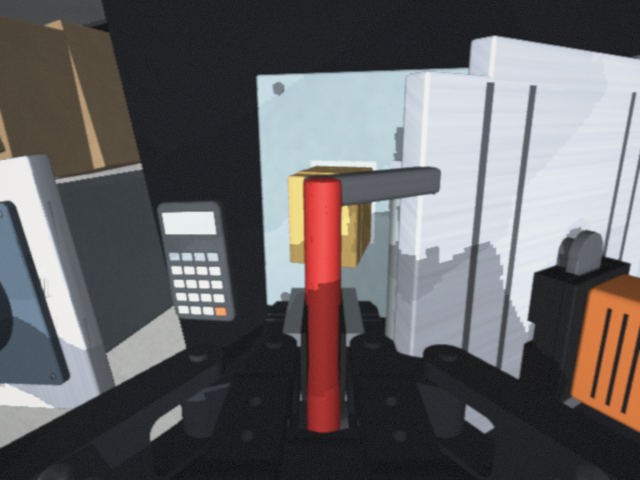

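Call:
move_arm(rows=[[[-0.0103,0.0015,-0.008],[0,0,0]],[[-0.0099,0.0015,-0.0085],[0,0,0]],[[-0.0095,0.0014,-0.009],[0,0,0]],[[-0.0091,0.0013,-0.0094],[0,0,0]],[[-0.0086,0.0013,-0.0099],[0,0,0]],[[-0.0081,0.0012,-0.0103],[0,0,0]],[[-0.0076,0.0011,-0.0107],[0,0,0]],[[-0.0071,0.001,-0.0111],[0,0,0]],[[0,0,0],[0,0,0]],[[0,0,0],[0,0,0]]])

```text
clock: 46.45
eef_pos: [0.4621, 0.0817, 0.1463]
ee_rot: [-2.228, -1.923, 0.247]
wrist_force: [0.6, -4.0, -5.6]
opening: 0.0097
```

Run:
```python
from h import *
s=st();zt=R.from_rotvec(s['ee_rot']).as_matrix()[:,2];g=np.array(s['eef_pos'])-.019*zt
u=g[:2]@np.array([.9895,-.1444])-.677;print('bar',u,g[2],'theta',np.arctan2(g[2]-.024,-u)-np.arctan2(.026,.265), 'rad',np.hypot(u,g[2]-.024))
c=cam('wrist');save(c,'w37.png')
```

```text
t 46.45 p [0.4621 0.0817 0.1463] r [-2.228 -1.923  0.247] F [ 0.6 -4.  -5.6] op 0.0097
bar -0.22684586216644342 0.16466388212121516 theta 0.45725745669006235 rad 0.2669182888365804
```

View pics/w37.png

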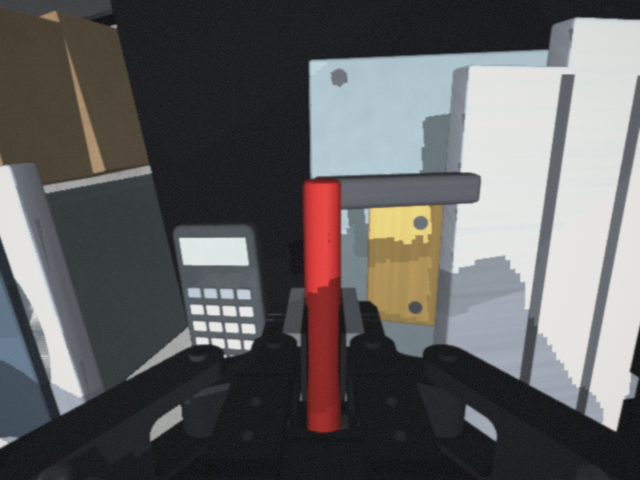

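Call:
move_arm(rows=[[[-0.0022,0.0003,-0.0038],[0,0,0]],[[-0.0022,0.0003,-0.0038],[0,0,0]],[[-0.0021,0.0003,-0.0038],[0,0,0]],[[-0.0021,0.0003,-0.0038],[0,0,0]],[[0,0,0],[0,0,0]],[[0,0,0],[0,0,0]]])

```text
clock: 47.0
eef_pos: [0.454, 0.0829, 0.1316]
ee_rot: [-2.23, -1.923, 0.245]
wrist_force: [0.6, -5.4, -5.3]
opening: 0.0095
```

Call:
move_arm(rows=[[[-0.001,0.0001,-0.002],[0,0,0]],[[-0.001,0.0001,-0.002],[0,0,0]],[[0,0,0],[0,0,0]]])

```text
clock: 47.25
eef_pos: [0.4521, 0.0832, 0.1277]
ee_rot: [-2.23, -1.923, 0.244]
wrist_force: [0.6, -5.2, -3.4]
opening: 0.0096
```

```bash
cat > th.py <<'E'
from h import *
s=st();zt=R.from_rotvec(s['ee_rot']).as_matrix()[:,2];g=np.array(s['eef_pos'])-.019*zt
u=g[:2]@np.array([.9895,-.1444])-.677;print('bar',u,g[2],'theta',np.arctan2(g[2]-.024,-u)-np.arctan2(.026,.265), 'rad',np.hypot(u,g[2]-.024))
E
python3 th.py
```

```text
t 47.25 p [0.4521 0.0832 0.1277] r [-2.23  -1.923  0.244] F [ 0.6 -5.2 -3.4] op 0.0096
bar -0.23697363903238333 0.14612709173308494 theta 0.3780609618656045 rad 0.26659244575087204
```

Call:
move_arm(rows=[[[-0.0006,0.0001,-0.001],[0,0,0]],[[0,0,0],[0,0,0]]])

```text
clock: 47.42
eef_pos: [0.452, 0.0832, 0.1275]
ee_rot: [-2.231, -1.924, 0.243]
wrist_force: [1.6, -7.0, 5.8]
opening: 0.0102
```

Call:
move_arm(rows=[[[-0.0006,0.0001,-0.001],[0,0,0]],[[0,0,0],[0,0,0]]])

```text
clock: 47.58
eef_pos: [0.452, 0.0832, 0.1273]
ee_rot: [-2.232, -1.924, 0.242]
wrist_force: [1.5, -8.5, 15.7]
opening: 0.0099
```

```bash
python3 th.py
```

```text
t 47.58 p [0.452  0.0832 0.1273] r [-2.232 -1.924  0.242] F [ 1.5 -8.5 15.7] op 0.0099
bar -0.23712319843495655 0.14574812171762572 theta 0.3765401340593059 rad 0.26655208942680153
```

Call:
move_arm(rows=[[[0,-0.001,0.0015],[0,0,0]],[[0,-0.0005,0],[0,0,0]]])

```text
clock: 47.75
eef_pos: [0.4522, 0.0831, 0.1279]
ee_rot: [-2.23, -1.924, 0.239]
wrist_force: [5.2, -0.3, -2.6]
opening: 0.0098
```

Call:
move_arm(rows=[[[0,0,0],[0,0,0]],[[0,0,0],[0,0,0]],[[0,0,0],[0,0,0]],[[0,0,0],[0,0,0]]], claw=0.04)

```text
clock: 48.08
eef_pos: [0.4494, 0.0829, 0.1268]
ee_rot: [-2.227, -1.923, 0.246]
wrist_force: [-0.5, -1.3, -0.2]
opening: 0.04
```

Call:
move_arm(rows=[[[0.0025,-0.0004,0.01],[0,0,0]],[[0.005,-0.0008,0.02],[0,0,0]],[[0.005,-0.0008,0.02],[0,0,0]],[[0,0,0.035],[0,0,0]],[[0,0,0.035],[0,0,0]],[[0,-0.01,0.035],[0,0,0]],[[0,0,0],[0,0,0]],[[0,0,0],[0,0,0]]])

```text
clock: 48.75
eef_pos: [0.4629, 0.0707, 0.2833]
ee_rot: [-2.23, -1.924, 0.241]
wrist_force: [0.9, -0.3, -0.3]
opening: 0.0397
```

Run:
```python
from meas import *
st();c=cam('wrist');save(c,'w38.png');P=cloud(c)
h=cv2.cvtColor(c['color'],cv2.COLOR_RGB2HSV)
red=((h[...,0]<6)|(h[...,0]>174))&(h[...,1]>150)&(h[...,2]>60)
for m in comps(c,red,400):print('bar',rect(c,m,.148),np.median(P[m],0).round(4))
b=brass(c)
for m in comps(c,b,300):print('brass',rect(c,m,.086),np.median(P[m],0).round(4))
c=cam('scene');cv2.imwrite('pics/s38.png',cv2.resize(c['color'][140:320,140:480],None,fx=2.3,fy=2.3)[:,:,::-1])
```

```text
t 48.75 p [0.4629 0.0707 0.2833] r [-2.23  -1.924  0.241] F [ 0.9 -0.3 -0.3] op 0.0397
bar ((456.7, 83.1), (101.0, 10.4), 81.8) [0.4574 0.0875 0.1491]
brass ((482.8, 84.5), (56.6, 25.9), 81.3) [0.4829 0.0854 0.0863]
```

View pics/w38.png

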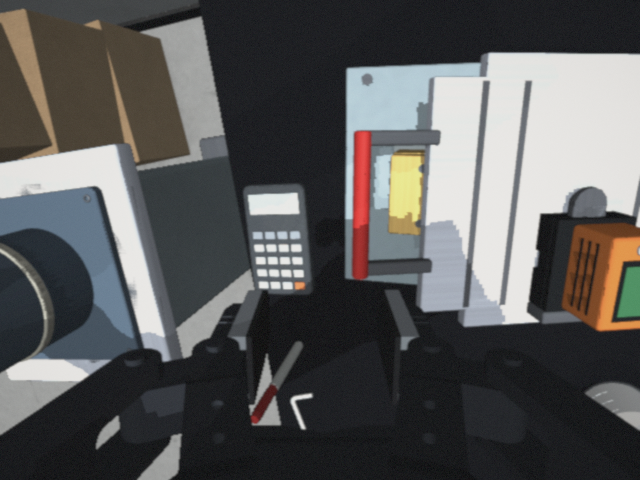

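View pics/s38.png

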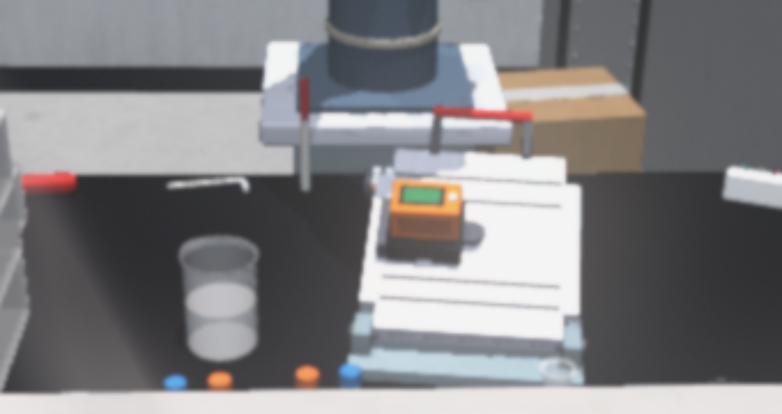

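Run:
```python
from meas import *
ex=np.array([.9895,-.1444]);ey=np.array([.1444,.9895])
st();c=cam('wrist');P=cloud(c)
Q=P[60:130,540:630].reshape(-1,3); A=np.c_[Q[:,:2]@ex,Q[:,:2]@ey,np.ones(len(Q))]
k=np.linalg.lstsq(A,Q[:,2],rcond=None)[0];print('plate slope angle',np.arctan(k[0]),'side',np.arctan(k[1]),'expect .368')
m=brass(c)
for k in comps(c,m,300):
    q=P[k];top=abs(q[:,2]-.086)<.003;e=q[top][:,:2]@ex;f=q[top][:,:2]@ey
    print('pile top -x edge',np.percentile(e,1),'expect',.4776-.025,'ey',np.percentile(f,[1,99]),'mid',np.percentile(f,[1,99]).mean())
# sensor in plate: shoe edge to mouth
t=cam('top')
h=cv2.cvtColor(t['color'],cv2.COLOR_RGB2HSV)
print([rect(t,x,.018) for x in comps(t,brass(t))])
```

```text
t 48.85 p [0.4618 0.0705 0.2812] r [-2.227 -1.923  0.246] F [-0.4 -0.1 -0.4] op 0.0402
plate slope angle -0.6285743002470602 side -0.1548762690549619 expect .368
pile top -x edge 0.4529675631707036 expect 0.4526 ey [0.12859248 0.17836596] mid 0.15347921944961068
[((849.4, 269.9), (21.7, 104.3), 28.5)]
```

Run:
```python
from meas import *
ex=np.array([.9895,-.1444]);ey=np.array([.1444,.9895])
c=cam('wrist');P=cloud(c);save(c,'w39.png')
for (v0,v1,u0,u1) in((75,170,560,635),(90,180,440,480),(90,170,490,520),(90,170,540,620)):
    Q=P[v0:v1,u0:u1].reshape(-1,3); A=np.c_[Q[:,:2]@ex,Q[:,:2]@ey,np.ones(len(Q))]
    for _ in range(4):
        k=np.linalg.lstsq(A,Q[:,2],rcond=None)[0];r=abs(A@k-Q[:,2]);g=r<max(.002,2*np.median(r));A=A[g];Q=Q[g]
    print(len(Q),'angle',np.arctan(k[0]).round(4),'side',np.arctan(k[1]).round(4),'res',r.max().round(4),Q.mean(0).round(3))
a=P[120,450];b=P[120,625];print(a,b,np.arctan2(a[2]-b[2],(b-a)[:2]@ex))
```

```text
6802 angle -0.3722 side -0.0011 res 0.002 [0.616 0.115 0.078]
3039 angle -0.3859 side -0.0002 res 0.002 [0.524 0.12  0.114]
2276 angle -0.3775 side -0.0007 res 0.002 [0.552 0.12  0.103]
6031 angle -0.3721 side 0.0002 res 0.002 [0.604 0.112 0.082]
[0.5165898  0.13173113 0.11563382] [0.63495584 0.11403838 0.07040071] 0.3613602781806059
```

```bash
python3 -c "
from h import *
st();print(robot.job_done());st()"
```

```text
t 49.0 p [0.4617 0.0706 0.2808] r [-2.226 -1.923  0.248] F [ 0.4 -0.4  0.4] op 0.0398
the job is handed in; nothing more can be done
None
the job is handed in; nothing more can be done
```

I finished the job as asked and in the order asked, and handed it in at 49 s. The sensor went onto the rail with the plate flat. I then raised the plate to about 1.3 rad, stacked all four brass blocks on the seat, and lowered the plate onto them.

**Sensor:** Pushing it 4–5 mm further gave almost no movement while the force rose to 13.6 N. It stopped within about 0.3 mm of the home position I had measured beforehand. Afterwards, about 19 mm of rail showed past the shoe in the camera, against 21 mm expected, which is within my pixel-reading error. It looked unmoved in the final scene picture.

**Pile:** As I placed them, the four block centres agreed within 1 mm, and the flat top measured 0.0862 m against 0.086 m expected. With the plate down, the near edge of the pile measured 0.4530 m, where a pile that had not moved would be at 0.4526 m.

**Plate:** Its measured slope was 0.372–0.386 rad, against 0.368 rad for a 72 mm pile. My first slope fit gave 0.63 rad, probably because its image area ran past the plate. Fits on four smaller areas, with stray points dropped, replaced it.

**Beaker and robot:** The beaker was still standing in the last scene picture. The opened gripper was about 13 cm above the bar and touching nothing.

On my first try at the bar, an upright tool came up short and the bar sat off centre in the jaws. I released it and gripped again with the tool tilted. I noticed no knocked block and no slipping grip.

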